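Reassemble the two-rod spice rack

TASK

Put the spice rack back together: thread the brass spacer tubes over its two upright rods and let them slide home, the same number on each rod and as many as there are for that, and if one tube is left over stand it upright in the small saucer. Then lower the shelf with its two sockets over both rods at once until it lies level on the tubes, slide an end cap fully down onto the top of each rod, and stand every spice jar upright on the shelf. Leave the other kitchen things where they are.

Things in the scene. Friction and masses are not known exactly. Their poses are not given: they have to be found in the camera images.
- rack: fixed base board of the rack: brown wood, 120 mm (its x) by 270 mm (its y) by 20 mm thick, with two upright steel rods of 12 mm diameter at its y = +100 and y = -100 mm, each standing 124 mm above the board, ends tapered over the last 4 mm to 7 mm, and a low wire rail (16 mm high) along each long edge. Origin: centre of the board's underside on the worktop; the board's top is at z = 20 mm
- rod_left (a point): point: centre of the top end of the rod on the rack's +y side, 144 mm above the worktop
- rod_right (a point): point: centre of the top end of the rod on the rack's -y side, 144 mm above the worktop
- tube1: spacer tube standing on end on the worktop: plain brass, 30 mm outside diameter, 14.6 mm bore right through, 36 mm high, 150 g (mass varies). Origin: centre of its lower face, z along its bore. One of four alike; two to four are present
- tube2: spacer tube standing on end on the worktop: plain brass, 30 mm outside diameter, 14.6 mm bore right through, 36 mm high, 150 g (mass varies). Origin: centre of its lower face, z along its bore. One of four alike; two to four are present
- tube3: spacer tube standing on end on the worktop: plain brass, 30 mm outside diameter, 14.6 mm bore right through, 36 mm high, 150 g (mass varies). Origin: centre of its lower face, z along its bore. One of four alike; two to four are present
- tube4: spacer tube standing on end on the worktop: plain brass, 30 mm outside diameter, 14.6 mm bore right through, 36 mm high, 150 g (mass varies). Origin: centre of its lower face, z along its bore. One of four alike; two to four are present
- shelf: loose shelf lying right side up: brown plank 62 mm (its x) by 172 mm (its y) by 16 mm, 300 g, at each end (y = +100, -100 mm) an upright steel socket (28 mm outside, 15.6 mm bore right through, 22 mm high). Either way round fits. Origin: centre of the underside, plank and sockets flush there; plank top z = 16 mm. On one tube per rod its origin is 56 mm above the worktop, on two 92 mm
- socket_left (a point): point: centre of the lower mouth of the shelf's +y socket
- socket_right (a point): point: centre of the lower mouth of the shelf's -y socket
- cap1: end cap: dark turned-wood knob with bevelled top, 30 mm diameter, 36 mm high, with a blind bore of 14.6 mm diameter and 24 mm depth in its underside, standing on its open end. Origin: centre of its lower face, z up. One of two alike, both always present. Fully down on a rod its origin is about 120 mm above the worktop
- cap2: end cap: dark turned-wood knob with bevelled top, 30 mm diameter, 36 mm high, with a blind bore of 14.6 mm diameter and 24 mm depth in its underside, standing on its open end. Origin: centre of its lower face, z up. One of two alike, both always present. Fully down on a rod its origin is about 120 mm above the worktop
- jar1: spice jar: amber-brown round jar with metal lid, body 42 mm diameter up to 48 mm height, narrowing above, 78 mm high in all, 140 g (mass varies). Origin: centre of its underside, z up. One of two alike; one or two are present
- jar2: spice jar: amber-brown round jar with metal lid, body 42 mm diameter up to 48 mm height, narrowing above, 78 mm high in all, 140 g (mass varies). Origin: centre of its underside, z up. One of two alike; one or two are present
- saucer: small fixed terracotta saucer for one spare tube: 66 mm over the rim, 14 mm high, inner floor of about 50 mm diameter 4 mm above the worktop. Origin: centre of its underside
- mill: pepper mill, light wood, 48 mm diameter, 158 mm high; leave alone. Origin: centre of its underside
- tumbler: glass tumbler, 68 mm over the rim, 100 mm high; leave alone. Origin: centre of its underside
- mug: blue mug, 78 mm diameter, 90 mm high; leave alone. Origin: centre of its underside
- spatula: light wooden spatula lying flat, handle to its -x; leave alone. Origin: middle of its underside
- herb_pot: wicker pot with herbs, 100 mm diameter, pot 75 mm high; leave alone. Origin: centre of its underside
Mind the look-alikes: they are no part of the job. Leave any blue or pink look-alike of the jar2 alone.

How it is judged:
On the way, in this order (a step that is already met when the one before it is completed fails the run):
1. at least one spacer tube is fully down on each rod (((horizontal distance between tube1 and rod_left below 0.005 m and angle between tube1's own z axis and vertical below 0.12 rad and (z of tube1 in the frame of rack between 0.016 and 0.024 m or z of tube1 in the frame of rack between 0.052 and 0.06 m)) or (horizontal distance between tube2 and rod_left below 0.005 m and angle between tube2's own z axis and vertical below 0.12 rad and (z of tube2 in the frame of rack between 0.016 and 0.024 m or z of tube2 in the frame of rack between 0.052 and 0.06 m)) or (horizontal distance between tube3 and rod_left below 0.005 m and angle between tube3's own z axis and vertical below 0.12 rad and (z of tube3 in the frame of rack between 0.016 and 0.024 m or z of tube3 in the frame of rack between 0.052 and 0.06 m)) or (horizontal distance between tube4 and rod_left below 0.005 m and angle between tube4's own z axis and vertical below 0.12 rad and (z of tube4 in the frame of rack between 0.016 and 0.024 m or z of tube4 in the frame of rack between 0.052 and 0.06 m))) and ((horizontal distance between tube1 and rod_right below 0.005 m and angle between tube1's own z axis and vertical below 0.12 rad and (z of tube1 in the frame of rack between 0.016 and 0.024 m or z of tube1 in the frame of rack between 0.052 and 0.06 m)) or (horizontal distance between tube2 and rod_right below 0.005 m and angle between tube2's own z axis and vertical below 0.12 rad and (z of tube2 in the frame of rack between 0.016 and 0.024 m or z of tube2 in the frame of rack between 0.052 and 0.06 m)) or (horizontal distance between tube3 and rod_right below 0.005 m and angle between tube3's own z axis and vertical below 0.12 rad and (z of tube3 in the frame of rack between 0.016 and 0.024 m or z of tube3 in the frame of rack between 0.052 and 0.06 m)) or (horizontal distance between tube4 and rod_right below 0.005 m and angle between tube4's own z axis and vertical below 0.12 rad and (z of tube4 in the frame of rack between 0.016 and 0.024 m or z of tube4 in the frame of rack between 0.052 and 0.06 m)))), for 0.2 s.
2. the shelf is on both rods and lies level on the tubes (horizontal distance between shelf and rack below 0.005 m and angle between shelf's own z axis and vertical below 0.03 rad and angle between the y axis of shelf and the y axis of rack, either way round below 0.05 rad and (z of shelf in the frame of rack between 0.052 and 0.06 m or z of shelf in the frame of rack between 0.088 and 0.096 m)), for 0.2 s.
3. an end cap is fully down on each rod ((((horizontal distance between cap1 and rod_left below 0.006 m and z of cap1 in the frame of rack between 0.1155 and 0.1245 m and angle between cap1's own z axis and vertical below 0.2 rad) and (horizontal distance between cap2 and rod_right below 0.006 m and z of cap2 in the frame of rack between 0.1155 and 0.1245 m and angle between cap2's own z axis and vertical below 0.2 rad)) or ((horizontal distance between cap2 and rod_left below 0.006 m and z of cap2 in the frame of rack between 0.1155 and 0.1245 m and angle between cap2's own z axis and vertical below 0.2 rad) and (horizontal distance between cap1 and rod_right below 0.006 m and z of cap1 in the frame of rack between 0.1155 and 0.1245 m and angle between cap1's own z axis and vertical below 0.2 rad)))), for 0.2 s.
At the end, for the whole second after the job is handed in: Every tube home on a rod (5 mm off-centre, 4 mm in height) or the odd one standing in the saucer; shelf on both rods, level (0.03 rad), within 4 mm of resting on one or two tubes a rod; a cap home on each rod, underside 115.5 to 124.5 mm up; each jar upright (0.1 rad) on the plank; all at rest (all of step 2 and ((horizontal distance between tube1 and rod_left below 0.005 m and angle between tube1's own z axis and vertical below 0.12 rad and (z of tube1 in the frame of rack between 0.016 and 0.024 m or z of tube1 in the frame of rack between 0.052 and 0.06 m)) or (horizontal distance between tube1 and rod_right below 0.005 m and angle between tube1's own z axis and vertical below 0.12 rad and (z of tube1 in the frame of rack between 0.016 and 0.024 m or z of tube1 in the frame of rack between 0.052 and 0.06 m)) or (horizontal distance between tube1 and saucer below 0.016 m and height (world z) of tube1 below 0.014 m and angle between tube1's own z axis and vertical below 0.2 rad)) and ((horizontal distance between tube2 and rod_left below 0.005 m and angle between tube2's own z axis and vertical below 0.12 rad and (z of tube2 in the frame of rack between 0.016 and 0.024 m or z of tube2 in the frame of rack between 0.052 and 0.06 m)) or (horizontal distance between tube2 and rod_right below 0.005 m and angle between tube2's own z axis and vertical below 0.12 rad and (z of tube2 in the frame of rack between 0.016 and 0.024 m or z of tube2 in the frame of rack between 0.052 and 0.06 m)) or (horizontal distance between tube2 and saucer below 0.016 m and height (world z) of tube2 below 0.014 m and angle between tube2's own z axis and vertical below 0.2 rad)) and ((horizontal distance between tube3 and rod_left below 0.005 m and angle between tube3's own z axis and vertical below 0.12 rad and (z of tube3 in the frame of rack between 0.016 and 0.024 m or z of tube3 in the frame of rack between 0.052 and 0.06 m)) or (horizontal distance between tube3 and rod_right below 0.005 m and angle between tube3's own z axis and vertical below 0.12 rad and (z of tube3 in the frame of rack between 0.016 and 0.024 m or z of tube3 in the frame of rack between 0.052 and 0.06 m)) or (horizontal distance between tube3 and saucer below 0.016 m and height (world z) of tube3 below 0.014 m and angle between tube3's own z axis and vertical below 0.2 rad)) and ((horizontal distance between tube4 and rod_left below 0.005 m and angle between tube4's own z axis and vertical below 0.12 rad and (z of tube4 in the frame of rack between 0.016 and 0.024 m or z of tube4 in the frame of rack between 0.052 and 0.06 m)) or (horizontal distance between tube4 and rod_right below 0.005 m and angle between tube4's own z axis and vertical below 0.12 rad and (z of tube4 in the frame of rack between 0.016 and 0.024 m or z of tube4 in the frame of rack between 0.052 and 0.06 m)) or (horizontal distance between tube4 and saucer below 0.016 m and height (world z) of tube4 below 0.014 m and angle between tube4's own z axis and vertical below 0.2 rad)) and (((horizontal distance between cap1 and rod_left below 0.006 m and z of cap1 in the frame of rack between 0.1155 and 0.1245 m and angle between cap1's own z axis and vertical below 0.2 rad) and (horizontal distance between cap2 and rod_right below 0.006 m and z of cap2 in the frame of rack between 0.1155 and 0.1245 m and angle between cap2's own z axis and vertical below 0.2 rad)) or ((horizontal distance between cap2 and rod_left below 0.006 m and z of cap2 in the frame of rack between 0.1155 and 0.1245 m and angle between cap2's own z axis and vertical below 0.2 rad) and (horizontal distance between cap1 and rod_right below 0.006 m and z of cap1 in the frame of rack between 0.1155 and 0.1245 m and angle between cap1's own z axis and vertical below 0.2 rad))) and angle between each of jar1, jar2's own z axis and vertical below 0.1 rad and x of jar1 in the frame of shelf between -0.026 and 0.026 m and y of jar1 in the frame of shelf between -0.08 and 0.08 m and z of jar1 in the frame of shelf between 0.012 and 0.02 m and x of jar2 in the frame of shelf between -0.026 and 0.026 m and y of jar2 in the frame of shelf between -0.08 and 0.08 m and z of jar2 in the frame of shelf between 0.012 and 0.02 m and linear speed of each of tube1, tube2, tube3, tube4, shelf, cap1, cap2, jar1, jar2 below 0.02 m/s); the robot touches nothing.
It fails at once if the pepper mill is moved more than 30 mm or tipped (distance of mill from where it was at the start of the episode above 0.03 m or angle between mill's own z axis and vertical above 0.4 rad).
It fails at once if the glass tumbler is moved more than 30 mm or tipped (distance of tumbler from where it was at the start of the episode above 0.03 m or angle between tumbler's own z axis and vertical above 0.4 rad).
It fails at once if the mug is moved more than 30 mm or tipped (distance of mug from where it was at the start of the episode above 0.03 m or angle between mug's own z axis and vertical above 0.4 rad).
It fails at once if the wooden spatula is moved more than 30 mm or tipped (distance of spatula from where it was at the start of the episode above 0.03 m or angle between spatula's own z axis and vertical above 0.4 rad).
It fails at once if the herb pot is moved more than 30 mm or tipped (distance of herb_pot from where it was at the start of the episode above 0.03 m or angle between herb_pot's own z axis and vertical above 0.4 rad).
Of tube1, tube2, tube3, tube4 only 2 to 4 are there at a start; the rules pass over those that are not, and their reading is None.
Of jar1, jar2 only 1 to 2 are there at a start; the rules pass over those that are not, and their reading is None.
At some moment in a run one of tube1, tube2, tube3, tube4, cap1, cap2 may be knocked a few centimetres aside while the robot is not near it.
It also fails if it takes over 210 s, if anything falls off the work surface, if the arm or the gripper's body presses on something with over 40 N, if the wrist force passes 120 N, or if a joint passes its speed limit or range.

ROBOT

A 6-joint arm with a two-finger parallel gripper is mounted at the origin on the work surface. World frame = base frame: x ahead of the robot, y to its left, z up, the work surface at z = 0. Lengths are in m, angles in rad, forces in N, time in s.
With the tool pointing down it reaches from about 0.375 to 0.975 m from the base axis. Payload 3.8 kg.
Tool frame: the origin (TCP) lies at the very end of the fingers, on their centre line; the grasp point (between the pads) lies 19 mm behind it; y points along the fingers, z is the direction in which the jaws open and shut, and the axes are right-handed (so a half turn about y gives the same grasp; the last joint's range is limited). The gripper opens to 85 mm and grips with 20 to 120 N. Pads are 22 mm wide; open, the fingers measure 114 mm over their backs; the gripper's body (76 mm by 85 mm) begins 54 mm behind the grasp point. The pads swing forward as they close: fully open they stand 13 mm farther back than shut.
Start: joints at [-0.037, 0.264, 1.604, -0, 1.274, -0.037], TCP at [0.675, -0, 0.231] pointing down, gripper open.
Joint ranges: [-2.63, 2.63], [-0.94, 2.18], [0.31, 2.57], [-1.31, 4.45], [0, 2.66], [-2.55, 2.55]. Speed limits (rad/s): [2.57, 2.57, 3.14, 3.14, 3.14, 3.14].

INTERFACE

Orientations are given as a unit quaternion [x, y, z, w].
In Python, from station import manip gives the robot as it stands. The module is installed in compiled form; this text tells all that it offers.
- The arm moves only by the tool move_arm, never from a script. Its argument "deltas" is one flat list of numbers, 5 for each row, row after row: the shift along the tool's x, y, z in m, then the turn about the tool's y in degrees, then the finger opening in m, from 0 to 0.0854. A call has 1 to 5 rows; each row is the pose to reach, as a shift and turn from the pose commanded when the call began, along the tool's axes at that moment; what a row does not reach only later rows make up. A row lasts 1/12 s, in which the tool goes at most 41.7 mm and 7.16 degrees, less where a joint would pass 70% of its speed; a pose out of reach is approached as far as the arm can. A call with a gripper value outside its range is refused whole. The fingers move at their own pace and stop on an object; the grip force is fixed at half the most. Time passes only in rows, so rows that repeat a pose let the fingers close. It gives the time, the measured TCP pose, the force and the opening at its end, in the units of the state.
- manip.get_state(): the state, without advancing time (a new reading comes with each control period).
- manip.grab_frame(name): name is "scene" or "side" or "wrist"; returns a dict with "image" (480x640x3 uint8, blue, green, red), "z_map" (480x640 float32, m along the optical axis (not along the pixel's ray), 0 where there is no reading), "fx", "fy", "cx", "cy" (pixels), "rvec" (rotation vector, rad) and "tvec" (3), from world to camera coordinates, as OpenCV has them. Camera axes: x right, y down, z forward; pixel columns grow to the right and rows downward; lengths in m; the calibration is good to about 2 mm. A picture is of the moment at which its call begins.
- manip.sign_off(): hands the job in, once; it reports no verdict.
The state is a dict: "time_s": time; "qpos": joint angles; "qvel": joint speeds; "effort": joint torques, N m; "tool_pos": TCP position; "ee_rot": TCP orientation; "wrist_force": force on the tool from outside, world axes, zero at the start; "wrist_torque": the same for the moment, N m; "gripper_width": opening from 0.0 (shut) to 1.0 (fully open).
Only numpy, scipy, OpenCV 4.12 (cv2) and the standard library are available. Lean on these libraries where they do the work, as an engineer would, in place of code of your own. Each camera call takes 0.05 s, during which the arm holds its last target.

## Working session

There is one attempt and no reset: what is moved stays moved. The work goes in short steps, Python scripts to look and compute and a tool call to move; the robot and the scene stay as the last step left them, time stands still between calls to the robot, and variables do not carry over. Pictures are saved under pics/ and viewed, and the job is handed in when it is done.

Besides the shell and the picture viewer there is one more tool, called after "Request:" by a JSON object that holds its "fn" and its "kwargs", one argument or row to a line. move_arm: Moves the arm, as the interface text tells. Its arguments: {"type":"object","properties":{"deltas":{"type":"array"}},"required":["deltas"]}

```bash
mkdir -p pics
cat > h.py <<'E'
import numpy as np, cv2
from station import manip
from scipy.spatial.transform import Rotation as R
def cam(n,save=None):
    f=manip.grab_frame(n)
    if save: cv2.imwrite('pics/'+save+'.png',f['image'])
    f['R']=R.from_rotvec(np.array(f['rvec']).ravel()).as_matrix(); f['t']=np.array(f['tvec']).ravel()
    return f
def cloud(f):
    z=f['z_map'];v,u=np.mgrid[:480,:640]
    P=np.stack([(u-f['cx'])/f['fx']*z,(v-f['cy'])/f['fy']*z,z],-1)
    W=(P-f['t'])@f['R']
    W[z<=0]=np.nan
    return W
def proj(f,p):
    c=f['R']@np.array(p)+f['t']; return (c[0]/c[2]*f['fx']+f['cx'],c[1]/c[2]*f['fy']+f['cy'])
def plane(f,u,v,z):
    d=f['R'].T@np.array([(u-f['cx'])/f['fx'],(v-f['cy'])/f['fy'],1]);o=-f['R'].T@f['t']
    return o+d*(z-o[2])/d[2]
def st():
    s=manip.get_state();print('t',round(s['time_s'],2),'pos',np.round(s['tool_pos'],4),'g',s['gripper_width'],'F',np.round(s['wrist_force'],1),'T',np.round(s['wrist_torque'],2));print(np.round(R.from_quat(s['ee_rot']).as_matrix(),3).tolist(),np.round(s['qpos'],3));return s
E
python3 - <<'E'
from h import *
s=st()
for n in ['scene','side','wrist']:
    f=cam(n,n+'0'); print(n,f['fx'],f['cx'],f['cy'],(-f['R'].T@f['t']).round(3),(f['R'][2]).round(2))
E
```

```text
t 0.0 pos [6.743e-01 1.000e-04 2.300e-01] g 1.0038330123029944 F [ 0.7 -0.1  0.3] T [-0.    0.06  0.  ]
[[0.0, -0.002, 1.0], [-1.0, 0.0, 0.0], [-0.0, -1.0, -0.002]] [-0.037  0.265  1.605  0.     1.274 -0.037]
scene 467.51438237377147 322.00805430063485 235.53759154378727 [1.244 0.007 0.9  ] [-0.66 -0.02 -0.75]
side 493.05913742241506 316.6497747134833 239.4801920604369 [-0.12  -0.841  0.759] [ 0.54  0.67 -0.52]
wrist 358.73207229812687 323.00424528293945 234.6364371438671 [0.675 0.078 0.374] [-0.   -0.31 -0.95]
```

View pics/scene0.png

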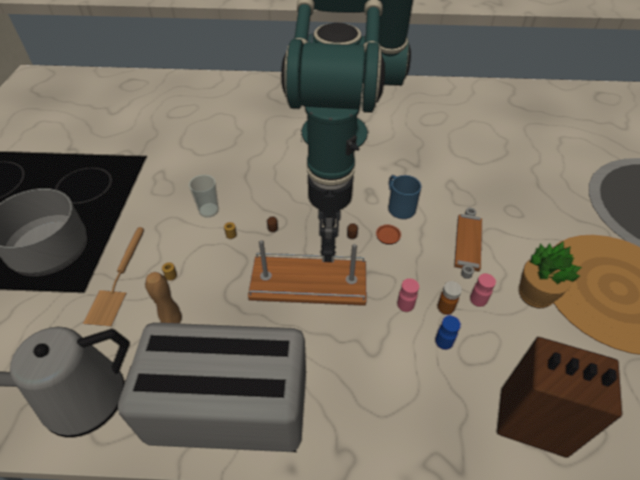

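View pics/side0.png

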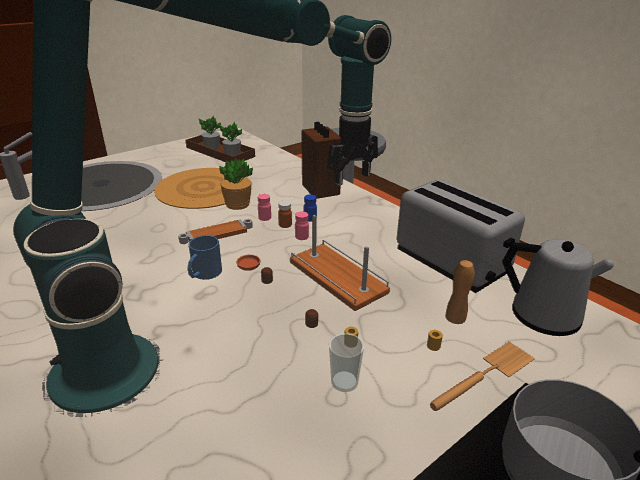

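View pics/wrist0.png

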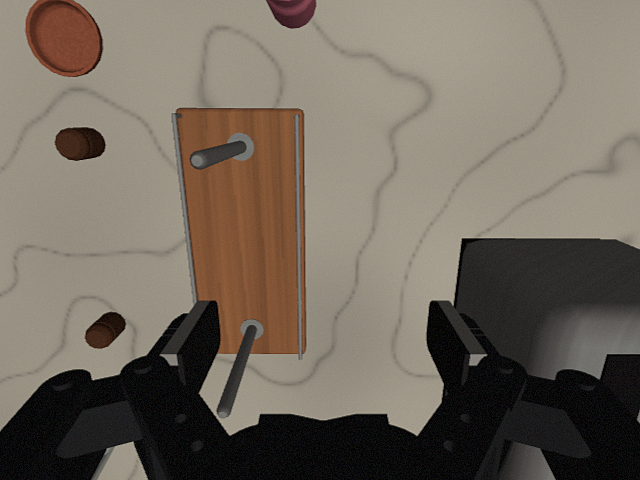

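Run:
```python
from h import *
M=np.full((560,500,3),255,np.uint8)  # u: y from .7 to -.7? 
S=500
H=480;Wd=700
acc=np.zeros((H*1,Wd))-1; col=np.full((H,Wd,3),255,np.uint8)
for n in ['side','scene']:
    f=cam(n);W=cloud(f);np.save(n+'W.npy',W)
    m=np.isfinite(W[...,0])&(W[...,2]<.2)&(W[...,2]>-.02)
    p=W[m];c=f['image'][m]
    r=((1.0-p[:,0])*600).astype(int);k=((0.55-p[:,1])*600).astype(int)
    ok=(r>=0)&(r<H)&(k>=0)&(k<Wd)
    for a,b,z,cc in zip(r[ok],k[ok],p[ok,2],c[ok]):
        if z>acc[a,b]: acc[a,b]=z;col[a,b]=cc
cv2.imwrite('pics/top0.png',col)
W=np.load('sceneW.npy')
for nm,(u,v) in dict(tA=(230,230),tB=(169,271),c1=(273,224),c2=(353,231),sauc=(388,234),jar=(449,298),p1=(409,295),p2=(483,290),blue=(448,332),table=(220,320),board=(305,280)).items():
    print(nm,W[v-2:v+3,u-2:u+3].reshape(-1,3).mean(0).round(3))
```

```text
tA [ 0.466 -0.251  0.032]
tB [ 0.6   -0.37   0.032]
c1 [ 0.438 -0.146  0.029]
c2 [0.452 0.057 0.029]
sauc [nan nan nan]
jar [0.666 0.261 0.061]
p1 [nan nan nan]
p2 [0.641 0.338 0.06 ]
blue [0.753 0.245 0.068]
table [nan nan nan]
board [ 0.602 -0.054  0.019]
```

View pics/top0.png

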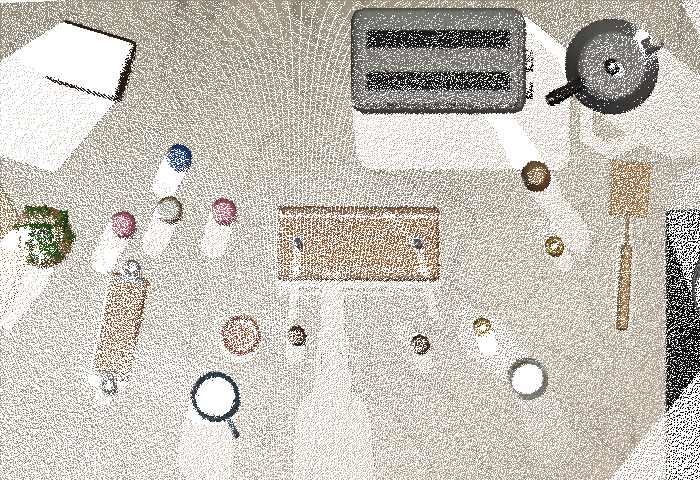

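```bash
cat >> h.py <<'E'
from scipy.optimize import least_squares
def circ(P,c,rad,z0,z1,win=None,solve_r=False):
    win=win or rad+.012
    q=P[(P[:,2]>z0)&(P[:,2]<z1)&(np.hypot(P[:,0]-c[0],P[:,1]-c[1])<win)]
    if len(q)<5: return None
    r=least_squares(lambda x:np.hypot(q[:,0]-x[0],q[:,1]-x[1])-rad,c,loss='soft_l1',f_scale=.001)
    return r.x.round(4),len(q),round(float(np.median(abs(r.fun)))*1e3,2),q[:,2].max().round(4)
def pts(n):
    W=cloud(cam(n)).reshape(-1,3);return W[np.isfinite(W[:,0])]
E
python3 - <<'E'
from h import *
C={'scene':np.load('sceneW.npy').reshape(-1,3),'side':np.load('sideW.npy').reshape(-1,3)}
C={k:v[np.isfinite(v[:,0])] for k,v in C.items()}
C['wrist']=pts('wrist'); C['both']=np.vstack([C['scene'],C['side']])
for nm,c,r,z0,z1 in [('rodL',(.595,.053),.006,.05,.137),('rodR',(.595,-.147),.006,.05,.137),('tA',(.456,-.252),.015,.006,.03),('tB',(.59,-.375),.015,.006,.03),('c1',(.425,-.15),.015,.005,.026),('c2',(.44,.055),.015,.005,.026),('jar',(.65,.267),.021,.006,.045),('sauc',(.442,.148),.033,.006,.02),('sockA',(.553,.328),.014,.004,.02),('sockB',(.358,.368),.014,.004,.02)]:
    for k in C: print(nm,k,circ(C[k],c,r,z0,z1))
for k in C:
    P=C[k]
    q=P[(P[:,2]>.013)&(P[:,2]<.019)&(abs(P[:,0]-.457)<.11)&(abs(P[:,1]-.35)<.07)]
    if len(q)>50: print('plank',k,len(q),cv2.minAreaRect((q[:,:2]*1000).astype(np.float32)))
    q=P[(P[:,2]>.017)&(P[:,2]<.023)&(abs(P[:,0]-.6)<.09)&(abs(P[:,1]+.05)<.16)]
    if len(q)>50: print('board',k,len(q),cv2.minAreaRect((q[:,:2]*1000).astype(np.float32)))
    q=P[(abs(P[:,0]-.52)<.03)&(abs(P[:,1]+.05)<.1)];
    if len(q): print('table',k,np.median(q[:,2]))
E
```

```text
rodL scene (array([0.5943, 0.0538]), 137, 0.59, np.float64(0.1369))
rodL side (array([0.594 , 0.0545]), 121, 1.2, np.float64(0.1369))
rodL wrist (array([0.5949, 0.0541]), 498, 0.12, np.float64(0.1369))
rodL both (array([0.5943, 0.054 ]), 258, 0.78, np.float64(0.1369))
rodR scene (array([ 0.5929, -0.1462]), 133, 0.72, np.float64(0.1366))
rodR side (array([ 0.5931, -0.1458]), 143, 0.95, np.float64(0.1367))
rodR wrist (array([ 0.5935, -0.146 ]), 832, 0.25, np.float64(0.1369))
rodR both (array([ 0.593, -0.146]), 276, 0.83, np.float64(0.1367))
tA scene (array([ 0.4536, -0.254 ]), 85, 0.93, np.float64(0.0295))
tA side (array([ 0.4472, -0.2583]), 13, 1.29, np.float64(0.0299))
tA wrist None
tA both (array([ 0.4533, -0.2545]), 98, 1.09, np.float64(0.0299))
tB scene (array([ 0.5895, -0.3744]), 100, 0.82, np.float64(0.03))
tB side (array([ 0.5896, -0.374 ]), 138, 1.2, np.float64(0.0298))
tB wrist None
tB both (array([ 0.5896, -0.3742]), 238, 1.07, np.float64(0.03))
c1 scene (array([ 0.4248, -0.1501]), 67, 0.61, np.float64(0.026))
c1 side (array([ 0.4255, -0.1488]), 92, 0.74, np.float64(0.0256))
[... 1568 characters left out ...]
021240389570350494
plank side 548 ((456.17620849609375, 349.6951904296875), (66.763427734375, 220.06198120117188), 77.77120971679688)
board side 2355 ((592.0260009765625, -46.775177001953125), (272.4964294433594, 122.01148223876953), 89.70037078857422)
table side 0.019470675200907922
board wrist 24792 ((594.91943359375, -45.80158996582031), (269.72564697265625, 119.29589080810547), 89.62918090820312)
table wrist 0.0014813673900553543
plank both 1709 ((456.3687438964844, 349.6534729003906), (66.763427734375, 222.5987091064453), 77.77120971679688)
board both 6235 ((594.4594116210938, -46.78755187988281), (272.4972229003906, 126.88059997558594), 89.70154571533203)
table both 0.02019486178289194
```

Request:
{"fn": "move_arm", "kwargs": {
  "deltas": [0.03, 0, -0.026, 0, 0.08, 0.06, 0, -0.052, 0, 0.08, 0.09, 0, -0.078, 0, 0.08, 0.12, 0, -0.104, 0, 0.08, 0.14, 0, -0.121, 0, 0.08]
}}

```text
time_s: 0.72
tool_pos: [0.5516, -0.1419, 0.2312]
ee_rot: [0.5, -0.5, 0.5, -0.499]
wrist_force: [0.8, -0.2, -0.4]
gripper_width: 0.936
```

Request:
{"fn": "move_arm", "kwargs": {
  "deltas": [0.03, 0, -0.026, 0, 0.08, 0.06, 0, -0.052, 0, 0.08, 0.09, 0.02, -0.078, 0, 0.06, 0.114, 0.04, -0.1, 0, 0.06, 0.114, 0.06, -0.1, 0, 0.06]
}}

```text
time_s: 1.13
tool_pos: [0.4505, -0.258, 0.1712]
ee_rot: [0.5, -0.5, 0.502, -0.498]
wrist_force: [0.3, 0.1, 0.4]
gripper_width: 0.703
```

Run:
```python
from h import *
st();f=cam('wrist','w1');P=cloud(f).reshape(-1,3);P=P[np.isfinite(P[:,0])]
print(circ(P,(.4535,-.2545),.015,.006,.033))
q=P[(np.hypot(P[:,0]-.4535,P[:,1]+.2545)<.02)&(P[:,2]>.034)&(P[:,2]<.04)]
print(cv2.minEnclosingCircle((q[:,:2]*1000).astype(np.float32)),np.median(q[:,2]))
```

```text
t 1.13 pos [ 0.4505 -0.258   0.1712] g 0.7034705543553236 F [0.3 0.1 0.4] T [-0.   -0.05  0.04]
[[-0.004, -0.001, 1.0], [-1.0, -0.003, -0.004], [0.003, -1.0, -0.001]] [-0.566  0.015  2.    -0.003  1.125 -0.561]
(array([ 0.4542, -0.253 ]), 344, 1.26, np.float64(0.033))
((454.14068603515625, -253.57516479492188), 14.8391695022583) 0.03663077976045738
```

View pics/w1.png

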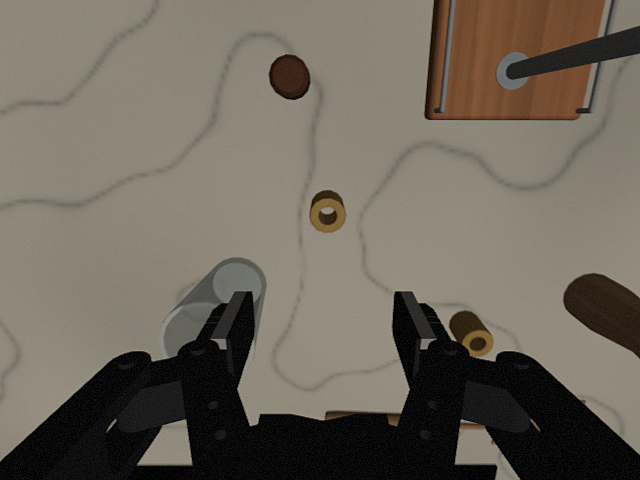

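Request:
{"fn": "move_arm", "kwargs": {
  "deltas": [0, 0.04, 0.001, 0, 0.06, 0, 0.08, 0.001, 0, 0.06, 0, 0.12, 0.001, 0, 0.06, 0, 0.154, 0.001, 0, 0.06, 0, 0.154, 0.001, 0, 0.06]
}}

```text
time_s: 1.6
tool_pos: [0.4498, -0.25, 0.0107]
ee_rot: [-0.501, 0.505, -0.495, 0.499]
wrist_force: [-1.7, 1.0, 0.1]
gripper_width: 0.703
```

Run:
```python
from h import *
st();f=cam('wrist','w2');cam('side','s2')
```

```text
t 1.6 pos [ 0.4498 -0.25    0.0107] g 0.7027680986979168 F [-1.7  1.   0.1] T [-0.    0.05  0.04]
[[0.001, -0.012, 1.0], [-1.0, 0.007, 0.001], [-0.007, -1.0, -0.012]] [-0.556  0.219  2.117  0.     0.819 -0.557]
```

View pics/w2.png

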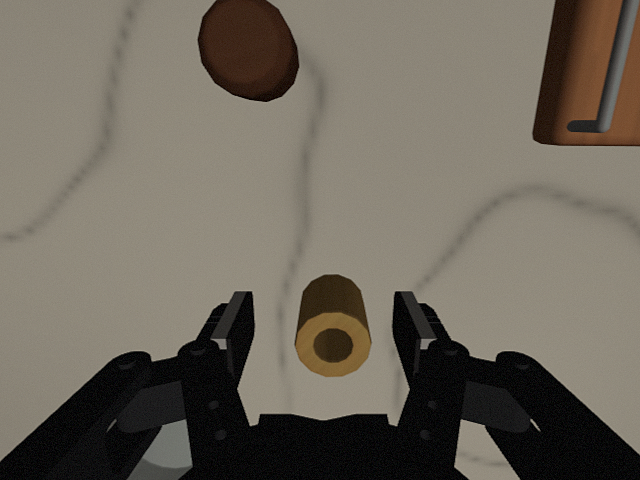

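Request:
{"fn": "move_arm", "kwargs": {
  "deltas": [0, 0, 0, 0, 0.06, 0, 0, 0, 0, 0.06, 0, 0, 0, 0, 0.02, 0, 0, 0, 0, 0.02, 0, 0, 0, 0, 0.02]
}}

```text
time_s: 2.12
tool_pos: [0.4562, -0.2548, 0.0195]
ee_rot: [0.5, -0.499, 0.501, -0.5]
wrist_force: [-2.4, 2.4, 8.8]
gripper_width: 0.325
```

Request:
{"fn": "move_arm", "kwargs": {
  "deltas": [0, 0, 0, 0, 0.015, 0, 0, 0, 0, 0.015, 0, 0, 0, 0, 0.015, 0, 0, 0, 0, 0.015]
}}

```text
time_s: 2.45
tool_pos: [0.4562, -0.2548, 0.0195]
ee_rot: [0.5, -0.499, 0.501, -0.5]
wrist_force: [-2.4, 0.6, 9.1]
gripper_width: 0.326
```

Request:
{"fn": "move_arm", "kwargs": {
  "deltas": [0, -0.03, 0, 0, 0.015, 0, -0.07, 0, 0, 0.015, 0, -0.11, 0, 0, 0.015, 0, -0.15, 0, 0, 0.015, 0, -0.165, 0, 0, 0.015]
}}

```text
time_s: 2.87
tool_pos: [0.4579, -0.2558, 0.1895]
ee_rot: [0.499, -0.496, 0.504, -0.501]
wrist_force: [1.5, -1.0, -0.4]
gripper_width: 0.321
```

Run:
```python
from h import *
s=st();f=cam('wrist','w3');P=cloud(f).reshape(-1,3);P=P[np.isfinite(P[:,0])]
print(circ(P,s['tool_pos'][:2],.015,s['tool_pos'][2]-.015,s['tool_pos'][2]-.001))
for k in (.0,.01,.02,.03,-.01,-.02):
  q=P[(np.hypot(P[:,0]-s['tool_pos'][0],P[:,1]-s['tool_pos'][1])<.016)&(abs(P[:,2]-s['tool_pos'][2]-k)<.005)];print(k,len(q),np.median(q,0).round(4) if len(q) else 0, q.min(0).round(4) if len(q) else 0,q.max(0).round(4) if len(q) else 0)
```

```text
t 2.87 pos [ 0.4579 -0.2558  0.1895] g 0.32138266333761983 F [ 1.5 -1.  -0.4] T [-0.02 -0.07  0.04]
[[-0.0, 0.009, 1.0], [-1.0, -0.005, -0.0], [0.005, -1.0, 0.009]] [-0.557  0.003  1.977  0.     1.151 -0.557]
(array([ 0.4582, -0.255 ]), 840, 0.39, np.float64(0.1884))
0.0 845 [ 0.458  -0.2449  0.1898] [ 0.4441 -0.2628  0.1845] [ 0.4722 -0.2399  0.1945]
0.01 1127 [ 0.4583 -0.2462  0.1998] [ 0.4441 -0.2636  0.1945] [ 0.4721 -0.2399  0.2045]
0.02 2994 [ 0.4581 -0.2536  0.2065] [ 0.444  -0.2695  0.2045] [ 0.4721 -0.24    0.2144]
0.03 243 [ 0.4442 -0.2556  0.22  ] [ 0.4439 -0.264   0.2145] [ 0.472  -0.248   0.2245]
-0.01 520 [ 0.4581 -0.2425  0.1804] [ 0.4435 -0.2628  0.1745] [ 0.4727 -0.24    0.1844]
-0.02 87 [ 0.4586 -0.2421  0.1735] [ 0.445  -0.255   0.1716] [ 0.4732 -0.2401  0.1744]
```

View pics/w3.png

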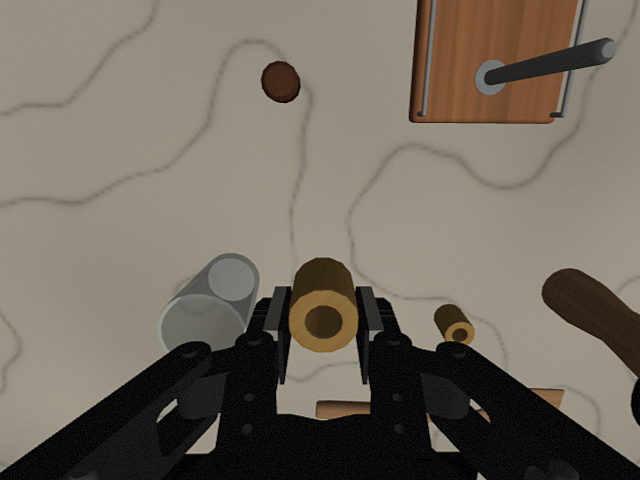

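Request:
{"fn": "move_arm", "kwargs": {
  "deltas": [-0.03, 0, 0.034, 0, 0.015, -0.06, 0, 0.068, 0, 0.015, -0.09, 0, 0.105, 0, 0.015, -0.108, 0, 0.137, 0, 0.015, -0.108, 0, 0.137, 0, 0.015]
}}

```text
time_s: 3.33
tool_pos: [0.5959, -0.1423, 0.1815]
ee_rot: [-0.5, 0.499, -0.499, 0.502]
wrist_force: [0.3, 0.2, -0.8]
gripper_width: 0.327
```

Request:
{"fn": "move_arm", "kwargs": {
  "deltas": [0, 0, 0, 0, 0.015, 0, 0, 0, 0, 0.015, 0, 0, 0, 0, 0.015, 0, 0, 0, 0, 0.015]
}}

```text
time_s: 3.67
tool_pos: [0.5905, -0.1469, 0.1817]
ee_rot: [-0.5, 0.501, -0.5, 0.499]
wrist_force: [0.6, -0.0, -1.5]
gripper_width: 0.326
```

```bash
cat > hold.py <<'E'
from h import *
import sys
s=st();f=cam('wrist',sys.argv[1]);P=cloud(f).reshape(-1,3);P=P[np.isfinite(P[:,0])]
t=s['tool_pos']
print('held',circ(P,t[:2],.015,t[2]-.013,t[2]+.012))
q=P[(np.hypot(P[:,0]-t[0],P[:,1]-t[1])<.016)&(P[:,2]>t[2]+.013)&(P[:,2]<t[2]+.02)]
print('heldtop',cv2.minEnclosingCircle((q[:,:2]*1000).astype(np.float32)),np.median(q[:,2]))
for c in ((.5949,.0541),(.5935,-.146)): print('rod',circ(P,c,.006,.04,min(.137,t[2]-.025)))
for n in ('scene','side'):
    P=pts(n)
    print(n,'held',circ(P,t[:2],.015,t[2]-.017,t[2]+.012))
    for c in ((.5949,.0541),(.5935,-.146)): print(n,'rod',circ(P,c,.006,.04,min(.137,t[2]-.025)))
E
python3 hold.py w4
```

```text
t 3.67 pos [ 0.5905 -0.1469  0.1817] g 0.32597572417795456 F [ 0.6 -0.  -1.5] T [-0.01 -0.01  0.  ]
[[-0.001, -0.001, 1.0], [-1.0, 0.0, -0.001], [-0.0, -1.0, -0.001]] [-0.284  0.176  1.804 -0.     1.163 -0.283]
held (array([ 0.5907, -0.1453]), 2451, 1.15, np.float64(0.1937))
heldtop ((590.652099609375, -146.68408203125), 15.863314628601074) 0.19864575149557734
rod None
rod (array([ 0.5937, -0.1462]), 720, 0.12, np.float64(0.137))
scene held (array([ 0.5912, -0.1469]), 89, 0.95, np.float64(0.1936))
scene rod (array([0.5945, 0.0536]), 146, 0.72, np.float64(0.1366))
scene rod (array([ 0.5927, -0.1464]), 147, 0.64, np.float64(0.1362))
side held (array([ 0.5903, -0.1452]), 150, 1.1, np.float64(0.1935))
side rod (array([0.5943, 0.0545]), 134, 0.84, np.float64(0.1367))
side rod (array([ 0.5932, -0.1452]), 161, 0.84, np.float64(0.1368))
```

View pics/w4.png

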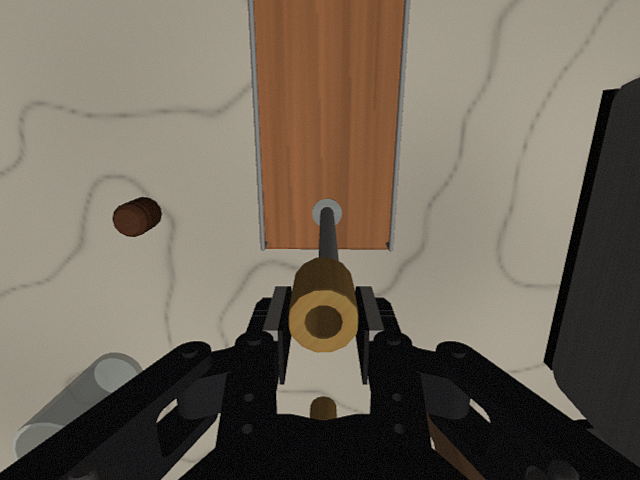

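Request:
{"fn": "move_arm", "kwargs": {
  "deltas": [0, 0, 0.0025, 0, 0.015, 0, 0, 0.0025, 0, 0.015, 0, 0.015, 0.0025, 0, 0.015, 0, 0.03, 0.0025, 0, 0.015, 0, 0.03, 0.0025, 0, 0.015]
}}

```text
time_s: 4.23
tool_pos: [0.5926, -0.1457, 0.1495]
ee_rot: [-0.501, 0.501, -0.499, 0.499]
wrist_force: [0.6, -0.6, -3.6]
gripper_width: 0.324
```

```bash
python3 hold.py w5
```

```text
t 4.23 pos [ 0.5926 -0.1457  0.1495] g 0.32436800348877126 F [ 0.6 -0.6 -3.6] T [-0.21 -0.16 -0.01]
[[-0.0, -0.004, 1.0], [-1.0, 0.001, -0.0], [-0.001, -1.0, -0.004]] [-0.282  0.209  1.828 -0.     1.11  -0.282]
held (array([ 0.5929, -0.1442]), 2447, 1.18, np.float64(0.1615))
heldtop ((592.6121826171875, -145.65855407714844), 15.95712947845459) 0.16639861750495571
rod None
rod (array([ 0.5937, -0.1462]), 568, 0.12, np.float64(0.1066))
scene held (array([ 0.5936, -0.1456]), 81, 0.79, np.float64(0.1602))
scene rod (array([0.5941, 0.0539]), 128, 0.56, np.float64(0.1244))
scene rod (array([ 0.593 , -0.1461]), 116, 0.65, np.float64(0.1201))
side held (array([ 0.5935, -0.1443]), 132, 1.29, np.float64(0.1613))
side rod (array([0.5942, 0.054 ]), 115, 1.37, np.float64(0.1245))
side rod (array([ 0.593 , -0.1451]), 135, 0.88, np.float64(0.1241))
```

Request:
{"fn": "move_arm", "kwargs": {
  "deltas": [0, 0.015, 0, 0, 0.015, 0, 0.03, 0, 0, 0.015, 0, 0.045, 0, 0, 0.015, 0, 0.06, 0, 0, 0.015, 0, 0.06, 0, 0, 0.015]
}}

```text
time_s: 4.8
tool_pos: [0.5927, -0.1457, 0.09]
ee_rot: [-0.501, 0.501, -0.499, 0.499]
wrist_force: [-0.7, 0.2, -2.6]
gripper_width: 0.33
```

```bash
python3 hold.py w6
```

```text
t 4.8 pos [ 0.5927 -0.1457  0.09  ] g 0.3297323914008093 F [-0.7  0.2 -2.6] T [-0.11 -0.   -0.02]
[[-0.0, -0.004, 1.0], [-1.0, 0.001, -0.0], [-0.001, -1.0, -0.004]] [-0.282  0.269  1.874 -0.     1.003 -0.282]
held (array([ 0.5931, -0.145 ]), 1862, 0.3, np.float64(0.102))
heldtop ((592.7448120117188, -145.6589813232422), 15.9601411819458) 0.10687965831978441
rod None
rod (array([ 0.5937, -0.1462]), 66, 0.1, np.float64(0.0475))
scene held (array([ 0.5943, -0.1456]), 70, 0.95, np.float64(0.1014))
scene rod (array([0.5942, 0.0539]), 37, 0.81, np.float64(0.0646))
scene rod (array([ 0.5931, -0.1469]), 25, 0.49, np.float64(0.06))
side held (array([ 0.5944, -0.1443]), 116, 1.15, np.float64(0.1019))
side rod (array([0.5939, 0.055 ]), 31, 1.35, np.float64(0.0644))
side rod (array([ 0.5934, -0.1453]), 40, 0.77, np.float64(0.0649))
```

View pics/w6.png

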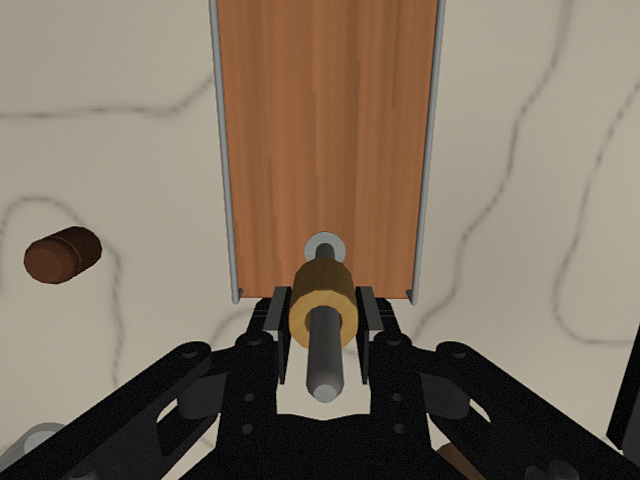

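Picture shows the rod (325,390) passing up through the tube bore. Release here so it slides home.

Request:
{"fn": "move_arm", "kwargs": {
  "deltas": [0, 0, 0, 0, 0.05, 0, 0, 0, 0, 0.05, 0, 0, 0, 0, 0.05, 0, 0, 0, 0, 0.05, 0, 0, 0, 0, 0.05]
}}

```text
time_s: 5.37
tool_pos: [0.5952, -0.1461, 0.0932]
ee_rot: [0.5, -0.499, 0.5, -0.5]
wrist_force: [0.5, 0.1, 0.3]
gripper_width: 0.583
```

Run:
```python
from h import *
st();cam('wrist','w7');P=pts('scene');print(circ(P,(.5935,-.146),.015,.03,.05),circ(P,(.5935,-.146),.015,.06,.08))
```

```text
t 5.37 pos [ 0.5952 -0.1461  0.0932] g 0.5827976444250508 F [0.5 0.1 0.3] T [-0.03 -0.03 -0.01]
[[0.0, 0.002, 1.0], [-1.0, -0.0, 0.0], [0.0, -1.0, 0.002]] [-0.281  0.266  1.871  0.     1.003 -0.282]
(array([ 0.592 , -0.1454]), 69, 0.63, np.float64(0.0499)) None
```

View pics/w7.png

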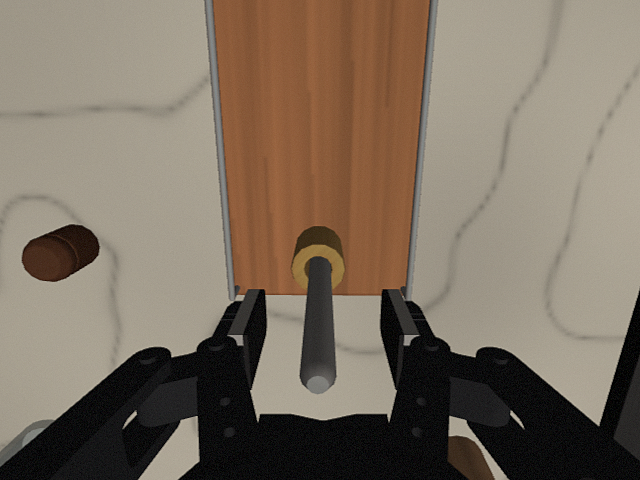

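Request:
{"fn": "move_arm", "kwargs": {
  "deltas": [0, -0.04, 0, 0, 0.06, 0, -0.08, 0, 0, 0.06, 0.03, -0.09, 0, 0, 0.06, 0.07, -0.09, 0, 0, 0.06, 0.11, -0.09, -0.005, 0, 0.06]
}}

```text
time_s: 5.88
tool_pos: [0.5916, -0.2569, 0.1852]
ee_rot: [-0.5, 0.497, -0.501, 0.501]
wrist_force: [0.2, 0.0, 0.2]
gripper_width: 0.704
```

Request:
{"fn": "move_arm", "kwargs": {
  "deltas": [0.04, 0, 0, 0, 0.06, 0.08, 0, 0, 0, 0.06, 0.118, 0, 0, 0, 0.06, 0.118, 0, 0, 0, 0.06, 0.118, 0, 0, 0, 0.06]
}}

```text
time_s: 6.3
tool_pos: [0.5889, -0.3762, 0.1819]
ee_rot: [-0.499, 0.501, -0.501, 0.499]
wrist_force: [0.7, 0.4, -0.2]
gripper_width: 0.704
```

```bash
cat > look.py <<'E'
from h import *
import sys
x,y,r,z0,z1=map(float,sys.argv[2:7])
st();f=cam('wrist',sys.argv[1]);P=cloud(f).reshape(-1,3);P=P[np.isfinite(P[:,0])]
print(circ(P,(x,y),r,z0,z1-.003,win=r+.008))
q=P[(np.hypot(P[:,0]-x,P[:,1]-y)<r+.012)&(P[:,2]>z1-.003)&(P[:,2]<z1+.005)]
if len(q): print('top',cv2.minEnclosingCircle((q[:,:2]*1000).astype(np.float32)),np.median(q[:,2]))
E
python3 look.py w8 .5895 -.3743 .015 .006 .036
```

```text
t 6.3 pos [ 0.5889 -0.3762  0.1819] g 0.703719959900045 F [ 0.7  0.4 -0.2] T [ 0.   -0.04 -0.  ]
[[-0.004, -0.0, 1.0], [-1.0, 0.0, -0.004], [-0.0, -1.0, -0.0]] [-0.604  0.34   1.599  0.     1.203 -0.601]
(array([ 0.5896, -0.3733]), 328, 1.68, np.float64(0.033))
top ((590.2025756835938, -374.2508544921875), 14.847747802734375) 0.036561600828154864
```

View pics/w8.png

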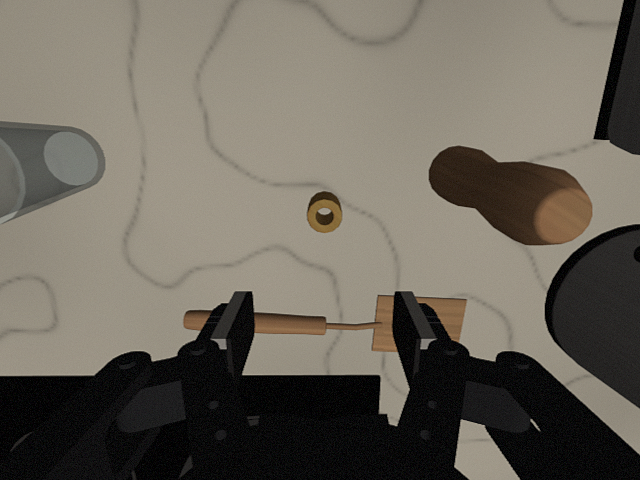

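Request:
{"fn": "move_arm", "kwargs": {
  "deltas": [0, 0.04, 0, 0, 0.06, 0, 0.08, 0, 0, 0.06, 0, 0.12, 0, 0, 0.06, 0, 0.15, 0, 0, 0.06, 0, 0.164, 0, 0, 0.06]
}}

```text
time_s: 6.77
tool_pos: [0.5864, -0.3695, 0.0127]
ee_rot: [-0.501, 0.503, -0.496, 0.5]
wrist_force: [-0.7, 0.9, -1.5]
gripper_width: 0.704
```

Request:
{"fn": "move_arm", "kwargs": {
  "deltas": [0, 0, 0, 0, 0.06, 0, 0, 0, 0, 0.06, 0, 0, 0, 0, 0.015, 0, 0, 0, 0, 0.015, 0, 0, 0, 0, 0.015]
}}

```text
time_s: 7.18
tool_pos: [0.5917, -0.3754, 0.0222]
ee_rot: [0.5, -0.498, 0.502, -0.5]
wrist_force: [0.2, 0.5, 1.5]
gripper_width: 0.324
```

Request:
{"fn": "move_arm", "kwargs": {
  "deltas": [0, 0, 0, 0, 0.015, 0, 0, 0, 0, 0.015, 0, -0.04, 0, 0, 0.015, 0, -0.08, 0, 0, 0.015, 0, -0.12, 0, 0, 0.015]
}}

```text
time_s: 7.6
tool_pos: [0.5889, -0.3737, 0.1396]
ee_rot: [-0.5, 0.5, -0.5, 0.5]
wrist_force: [1.5, 0.2, -1.2]
gripper_width: 0.324
```

Request:
{"fn": "move_arm", "kwargs": {
  "deltas": [0, -0.04, 0, 0, 0.015, -0.04, -0.05, 0, 0, 0.015, -0.08, -0.05, 0.001, 0, 0.015, -0.12, -0.05, 0.002, 0, 0.015, -0.16, -0.05, 0.002, 0, 0.015]
}}

```text
time_s: 8.02
tool_pos: [0.5919, -0.2131, 0.1905]
ee_rot: [0.499, -0.499, 0.501, -0.5]
wrist_force: [-0.4, 0.6, -1.8]
gripper_width: 0.322
```

Request:
{"fn": "move_arm", "kwargs": {
  "deltas": [-0.04, 0, 0, 0, 0.015, -0.08, 0, 0, 0, 0.015, -0.12, 0, 0, 0, 0.015, -0.16, 0, 0, 0, 0.015, -0.2, 0, 0, 0, 0.015]
}}

```text
time_s: 8.43
tool_pos: [0.5915, -0.0122, 0.1897]
ee_rot: [0.499, -0.5, 0.501, -0.5]
wrist_force: [0.3, 0.3, -2.2]
gripper_width: 0.318
```

Request:
{"fn": "move_arm", "kwargs": {
  "deltas": [-0.03, 0, 0.002, 0, 0.015, -0.06, 0, 0.002, 0, 0.015, -0.068, 0, 0.002, 0, 0.015, -0.068, 0, 0.002, 0, 0.015, -0.068, 0, 0.002, 0, 0.015]
}}

```text
time_s: 8.85
tool_pos: [0.5936, 0.0539, 0.189]
ee_rot: [-0.5, 0.499, -0.5, 0.5]
wrist_force: [-0.1, -0.7, -0.8]
gripper_width: 0.318
```

```bash
python3 hold.py w9
```

```text
t 8.85 pos [0.5936 0.0539 0.189 ] g 0.3178337741967214 F [-0.1 -0.7 -0.8] T [ 0.01 -0.03  0.02]
[[0.001, 0.001, 1.0], [-1.0, -0.001, 0.001], [0.001, -1.0, 0.001]] [ 4.900e-02  1.450e-01  1.825e+00 -1.000e-03  1.170e+00  4.800e-02]
held (array([0.5938, 0.0554]), 2578, 1.47, np.float64(0.201))
heldtop ((593.7256469726562, 54.0090217590332), 15.992767333984375) 0.20345025249613433
rod (array([0.595 , 0.0538]), 672, 0.12, np.float64(0.1369))
rod (array([ 0.5925, -0.1361]), 610, 2.16, np.float64(0.0609))
scene held (array([0.5956, 0.0541]), 84, 2.3, np.float64(0.2008))
scene rod (array([0.5941, 0.0536]), 146, 0.68, np.float64(0.137))
scene rod (array([ 0.5941, -0.1456]), 250, 2.06, np.float64(0.1368))
side held (array([0.5924, 0.0543]), 140, 2.21, np.float64(0.201))
side rod (array([0.5941, 0.0543]), 135, 1.11, np.float64(0.1367))
side rod (array([ 0.5918, -0.1468]), 237, 2.44, np.float64(0.1367))
```

View pics/w9.png

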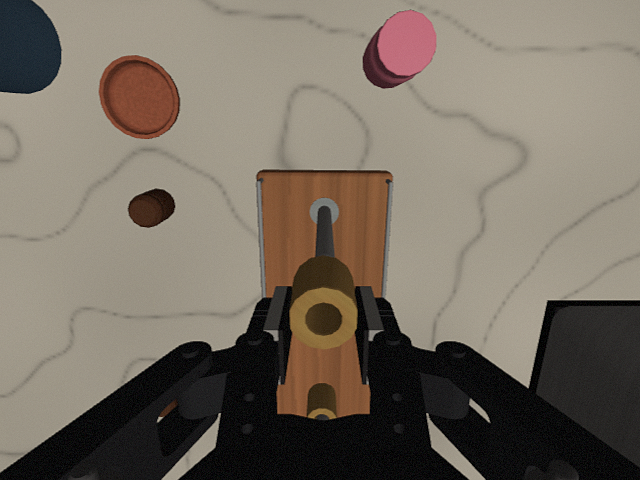

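Request:
{"fn": "move_arm", "kwargs": {
  "deltas": [0, 0, 0.001, 0, 0.015, 0, 0.015, 0.001, 0, 0.015, 0, 0.03, 0.001, 0, 0.015, 0, 0.04, 0.001, 0, 0.015, 0, 0.04, 0.001, 0, 0.015]
}}

```text
time_s: 9.42
tool_pos: [0.5934, 0.053, 0.1456]
ee_rot: [-0.501, 0.501, -0.5, 0.499]
wrist_force: [-0.6, -0.5, -1.7]
gripper_width: 0.323
```

```bash
python3 hold.py w10
```

```text
t 9.42 pos [0.5934 0.053  0.1456] g 0.32337093196583494 F [-0.6 -0.5 -1.7] T [ 0.06 -0.02  0.  ]
[[-0.001, -0.003, 1.0], [-1.0, -0.0, -0.001], [0.0, -1.0, -0.003]] [ 0.047  0.185  1.864 -0.     1.096  0.049]
held (array([0.5936, 0.0545]), 2573, 1.41, np.float64(0.1576))
heldtop ((593.20947265625, 53.21953201293945), 15.930087089538574) 0.1600479282707464
rod (array([0.595 , 0.0538]), 541, 0.12, np.float64(0.1049))
rod None
scene held (array([0.5941, 0.0539]), 73, 0.88, np.float64(0.1572))
scene rod (array([0.5944, 0.0536]), 113, 0.57, np.float64(0.1161))
scene rod (array([ 0.5945, -0.1451]), 220, 2.94, np.float64(0.1204))
side held (array([0.5927, 0.0548]), 120, 1.72, np.float64(0.1575))
side rod (array([0.5941, 0.0543]), 103, 1.11, np.float64(0.1193))
side rod (array([ 0.591 , -0.1465]), 210, 3.36, np.float64(0.1205))
```

Request:
{"fn": "move_arm", "kwargs": {
  "deltas": [0, 0.015, 0.001, 0, 0.015, 0, 0.03, 0.001, 0, 0.015, 0, 0.045, 0.001, 0, 0.015, 0, 0.055, 0.001, 0, 0.015, 0, 0.055, 0.001, 0, 0.015]
}}

```text
time_s: 9.98
tool_pos: [0.594, 0.0539, 0.0914]
ee_rot: [0.501, -0.501, 0.499, -0.499]
wrist_force: [-0.7, -0.1, -2.5]
gripper_width: 0.326
```

Request:
{"fn": "move_arm", "kwargs": {
  "deltas": [0, 0, 0, 0, 0.05, 0, 0, 0, 0, 0.05, 0, 0, 0, 0, 0.05, 0, 0, 0, 0, 0.05, 0, 0, 0, 0, 0.05]
}}

```text
time_s: 10.4
tool_pos: [0.5964, 0.054, 0.0945]
ee_rot: [-0.499, 0.5, -0.5, 0.501]
wrist_force: [0.3, -0.0, -0.9]
gripper_width: 0.582
```

Run:
```python
from h import *
st();cam('wrist','w11');cam('side','s11');P=pts('scene')
for c in ((.5935,-.146),(.5949,.0541)): print(circ(P,c,.015,.03,.05),circ(P,c,.015,.055,.08))
```

```text
t 10.4 pos [0.5964 0.054  0.0945] g 0.5821609730410481 F [ 0.3 -0.  -0.9] T [-0.04  0.03 -0.02]
[[-0.0, 0.002, 1.0], [-1.0, 0.0, -0.0], [-0.0, -1.0, 0.002]] [ 0.049  0.24   1.901 -0.     0.998  0.049]
(array([ 0.5916, -0.1458]), 69, 0.83, np.float64(0.0492)) (array([ 0.5841, -0.1467]), 72, 2.01, np.float64(0.0795))
(array([0.5951, 0.0545]), 65, 0.48, np.float64(0.0496)) (array([0.5901, 0.0564]), 32, 2.33, np.float64(0.0594))
```

View pics/w11.png

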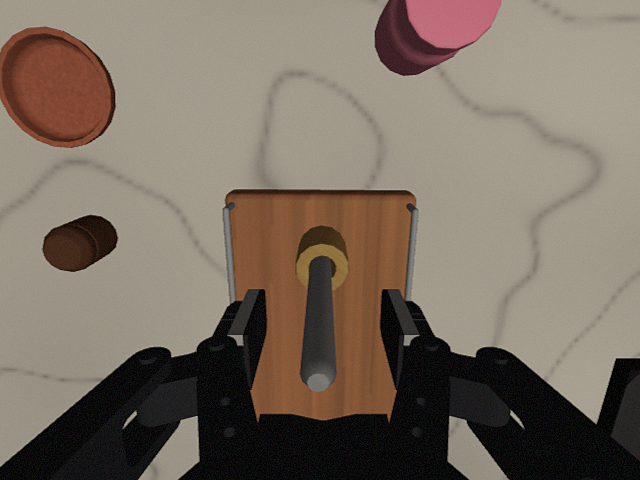

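View pics/s11.png

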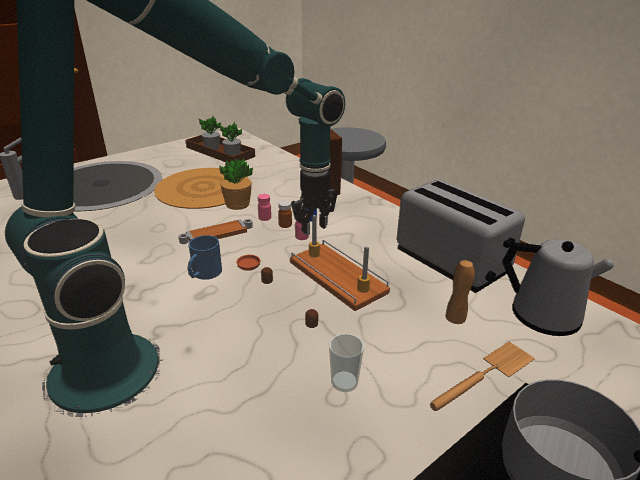

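Request:
{"fn": "move_arm", "kwargs": {
  "deltas": [0, -0.04, 0, 0, 0.08, 0, -0.08, 0, 0, 0.08, -0.03, -0.09, -0.015, 0, 0.08, -0.065, -0.09, -0.03, 0, 0.08, -0.1, -0.09, -0.045, 0, 0.08]
}}

```text
time_s: 10.97
tool_pos: [0.5516, 0.1547, 0.1857]
ee_rot: [0.498, -0.5, 0.501, -0.501]
wrist_force: [-1.0, -0.4, -0.2]
gripper_width: 0.935
```

Request:
{"fn": "move_arm", "kwargs": {
  "deltas": [-0.035, 0, -0.016, 0, 0.08, -0.07, 0, -0.032, 0, 0.08, -0.105, 0, -0.048, 0, 0.08, -0.14, 0, -0.064, 0, 0.08, -0.175, 0, -0.08, 0, 0.08]
}}

```text
time_s: 11.38
tool_pos: [0.4694, 0.3305, 0.1835]
ee_rot: [-0.5, 0.5, -0.5, 0.5]
wrist_force: [1.3, 0.2, 0.4]
gripper_width: 0.935
```

Request:
{"fn": "move_arm", "kwargs": {
  "deltas": [-0.021, 0, -0.013, -7, 0.0854, -0.021, 0, -0.013, -14, 0.0854, -0.021, 0, -0.013, -21, 0.0854, -0.021, 0, -0.013, -28, 0.0854, -0.021, 0, -0.013, -35, 0.0854]
}}

```text
time_s: 11.8
tool_pos: [0.4571, 0.3504, 0.1833]
ee_rot: [0.628, -0.324, 0.324, -0.628]
wrist_force: [-1.0, 0.9, -0.7]
gripper_width: 1.002
```

Request:
{"fn": "move_arm", "kwargs": {
  "deltas": [0, 0, 0, -7, 0.0854, 0, 0, 0, -14, 0.0854, 0, 0, 0, -21, 0.0854, 0, 0, 0, -28, 0.0854, 0, 0, 0, -35, 0.0854]
}}

```text
time_s: 12.22
tool_pos: [0.4574, 0.35, 0.1833]
ee_rot: [0.697, -0.121, 0.121, -0.697]
wrist_force: [0.1, 0.3, -0.7]
gripper_width: 1.002
```

Request:
{"fn": "move_arm", "kwargs": {
  "deltas": [0, 0, 0, -7, 0.0854, 0, 0, 0, -8, 0.0854, 0, 0, 0, -8, 0.0854, 0, 0, 0, -8, 0.0854]
}}

```text
time_s: 12.55
tool_pos: [0.4575, 0.35, 0.1833]
ee_rot: [-0.703, 0.075, -0.075, 0.703]
wrist_force: [0.4, 0.6, 0.5]
gripper_width: 0.998
```

```bash
cat > shelf.py <<'E'
from h import *
import sys
s=st();f=cam('wrist',sys.argv[1]);W=cloud(f)
P=W.reshape(-1,3);P=P[np.isfinite(P[:,0])]
q=P[(P[:,2]>.0135)&(P[:,2]<.0195)&(np.hypot(P[:,0]-.4565,P[:,1]-.35)<.13)]
rc=cv2.minAreaRect((q[:,:2]*1000).astype(np.float32));print(len(q),rc,np.median(q[:,2]))
c=q[:,:2].mean(0);u,sv,vt=np.linalg.svd(q[:,:2]-c);print('pca',c,np.degrees(np.arctan2(vt[0,1],vt[0,0])))
for k in (1,-1):
    d=np.array([.978,-.208])*.1*k+[.4565,.35]
    q=P[(P[:,2]>.0205)&(P[:,2]<.026)&(np.hypot(P[:,0]-d[0],P[:,1]-d[1])<.025)]
    if len(q)>10: print('sock',len(q),cv2.minEnclosingCircle((q[:,:2]*1000).astype(np.float32)),np.median(q[:,2]))
E
python3 shelf.py w12
```

```text
t 12.55 pos [0.4575 0.35   0.1833] g 0.9984872462051158 F [0.4 0.6 0.5] T [ 0.01 -0.04  0.01]
[[0.978, 0.0, 0.211], [-0.211, 0.0, 0.978], [0.0, -1.0, 0.0]] [ 0.61   0.113  1.872  0.     1.156 -0.749]
12808 ((454.9183044433594, 351.1770324707031), (62.107295989990234, 216.41184997558594), 78.54139709472656) 0.016797489566777804
pca [0.44943763 0.3522377 ] -11.398296599934332
sock 415 ((547.1851806640625, 331.7834777832031), 18.204486846923828) 0.022398582795753106
sock 763 ((364.55328369140625, 369.6861572265625), 21.5317325592041) 0.022523084433690083
```

View pics/w12.png

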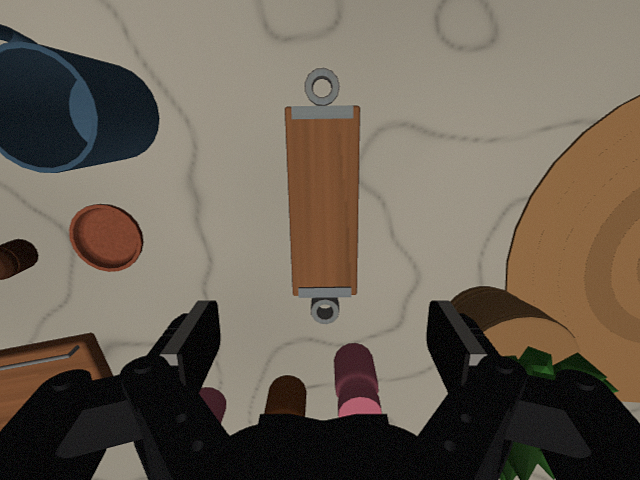

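Request:
{"fn": "move_arm", "kwargs": {
  "deltas": [-0.001, 0.04, 0, -0.7, 0.0854, -0.001, 0.08, 0, -0.7, 0.0854, -0.001, 0.12, 0, -0.7, 0.0854, -0.001, 0.15, 0, -0.7, 0.0854, -0.001, 0.165, 0, -0.7, 0.0854]
}}

```text
time_s: 13.02
tool_pos: [0.4534, 0.348, 0.0135]
ee_rot: [0.705, -0.072, 0.068, -0.702]
wrist_force: [-0.7, -0.6, -0.3]
gripper_width: 1.0
```

Request:
{"fn": "move_arm", "kwargs": {
  "deltas": [0, 0, 0, 0, 0.0854, 0, 0.004, 0, 0, 0.0854, 0, 0.008, 0, 0, 0.08, 0, 0.01, 0, 0, 0.076, 0, 0.01, 0, 0, 0.076]
}}

```text
time_s: 13.43
tool_pos: [0.4574, 0.3509, 0.0095]
ee_rot: [-0.703, 0.069, -0.07, 0.704]
wrist_force: [-0.5, -0.1, 0.0]
gripper_width: 0.888
```

```bash
python3 shelf.py w13
```

```text
t 13.43 pos [0.4574 0.3509 0.0095] g 0.8884503797095816 F [-0.5 -0.1  0. ] T [-0.01 -0.01  0.02]
[[0.981, 0.002, 0.196], [-0.196, 0.001, 0.981], [0.002, -1.0, 0.002]] [ 0.611  0.312  1.997  0.     0.831 -0.762]
47395 ((431.915283203125, 355.397216796875), (77.02426147460938, 169.5981903076172), 80.03801727294922) 0.01682196961816876Traceback (most recent call last):
  File "shelf.py", line 7, in <module>
    c=q[:,:2].mean(0);u,sv,vt=np.linalg.svd(q[:,:2]-c);print('pca',c,np.degrees(np.arctan2(vt[0,1],vt[0,0])))
                              ~~~~~~~~~~~~~^^^^^^^^^^^
    u, s, vh = gufunc(a, signature=signature)
               ~~~~~~^^^^^^^^^^^^^^^^^^^^^^^^
numpy._core._exceptions._ArrayMemoryError: Unable to allocate 16.7 GiB for an array with shape (47395, 47395) and data type float64
```

View pics/w13.png

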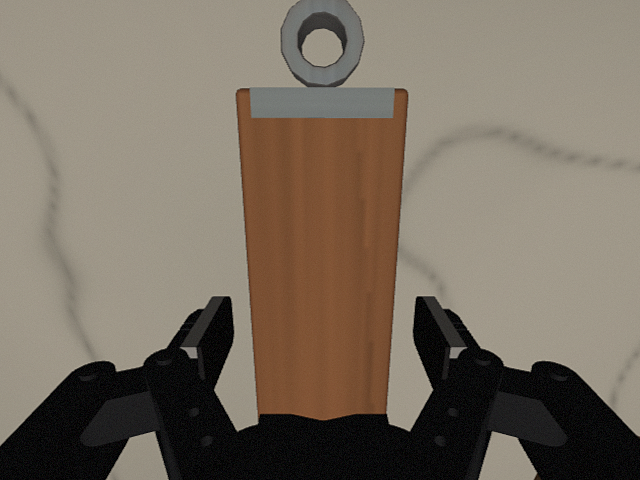

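Run:
```python
from h import *
f=cam('wrist');W=cloud(f)
for (u,v) in [(229,300),(229,330),(225,340),(215,350),(206,372),(420,300),(420,330),(440,372)]: print(u,v,W[v,u].round(4))
s=manip.get_state();t=np.array(s['tool_pos'])
A=W[295:400,190:240].reshape(-1,3);A=A[(A[:,2]>.017+.002)];print(A[:,2].min())
h=np.histogram(W[295:345,205:232].reshape(-1,3)[:,2],bins=np.arange(0,.08,.004));print(h[0])
```

```text
229 300 [0.4413 0.3153 0.0232]
229 330 [0.4526 0.3131 0.0269]
225 340 [0.4522 0.3136 0.0346]
215 350 [0.4489 0.3138 0.0454]
206 372 [0.4497 0.3136 0.0559]
420 300 [0.4542 0.3901 0.0273]
420 330 [0.4663 0.3882 0.0293]
440 372 [0.4655 0.3881 0.055 ]
0.019112297533521973
[ 72   0   0   0   1  71 205 215 203 195 152 122  80  21   0   0   0   0
   0]
```

Request:
{"fn": "move_arm", "kwargs": {
  "deltas": [0, 0.004, 0, 0, 0.076, 0, 0.008, 0, 0, 0.076, 0, 0.011, 0, 0, 0.076, 0, 0.011, 0, 0, 0.076, 0, 0.011, 0, 0, 0.07]
}}

```text
time_s: 13.95
tool_pos: [0.4561, 0.3499, -0.0032]
ee_rot: [0.704, -0.07, 0.069, -0.703]
wrist_force: [0.1, -0.8, 0.5]
gripper_width: 0.822
```

Request:
{"fn": "move_arm", "kwargs": {
  "deltas": [0, 0, 0, 0, 0.055, 0, 0, 0, 0, 0.05, 0, 0, 0, 0, 0.05, 0, 0, 0, 0, 0.05, 0, 0, 0, 0, 0.05]
}}

```text
time_s: 14.37
tool_pos: [0.4568, 0.3505, -0.0024]
ee_rot: [-0.703, 0.069, -0.07, 0.704]
wrist_force: [-0.1, 0.6, 1.7]
gripper_width: 0.705
```

Run:
```python
from h import *
st();f=cam('wrist','w14');W=cloud(f)
h=np.histogram(W[290:345,205:250].reshape(-1,3)[:,2],bins=np.arange(0,.08,.004));print(h[0])
```

```text
t 14.37 pos [ 0.4568  0.3505 -0.0024] g 0.7051439256181498 F [-0.1  0.6  1.7] T [-0.01  0.01 -0.  ]
[[0.981, 0.001, 0.196], [-0.196, 0.0, 0.981], [0.001, -1.0, 0.001]] [ 0.611  0.329  2.002  0.     0.81  -0.762]
[459  15  62 162 377 260 261 242 218 178 159  40   0   0   0   0   0   0
   0]
```

View pics/w14.png

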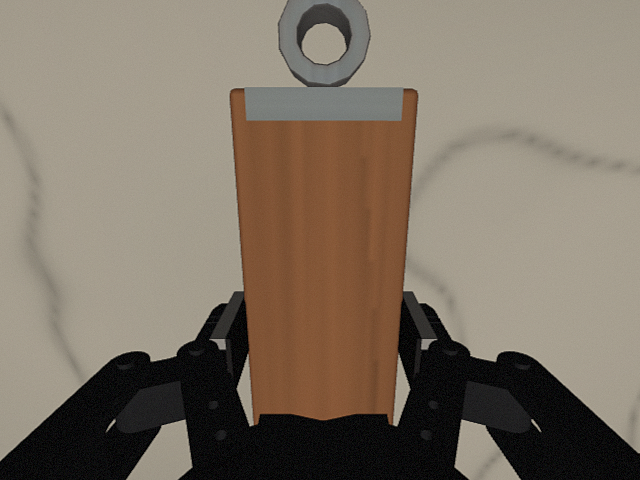

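Request:
{"fn": "move_arm", "kwargs": {
  "deltas": [0, -0.01, 0, 0, 0.05, 0, -0.03, 0, 0, 0.05, 0, -0.06, 0, 0, 0.05, 0, -0.1, 0, 0, 0.05, 0, -0.14, 0, 0, 0.05]
}}

```text
time_s: 14.83
tool_pos: [0.4546, 0.3488, 0.1369]
ee_rot: [0.705, -0.071, 0.068, -0.702]
wrist_force: [0.3, -0.1, -2.3]
gripper_width: 0.708
```

Request:
{"fn": "move_arm", "kwargs": {
  "deltas": [0, -0.03, 0, 0, 0.05, 0, -0.055, 0, 0, 0.05, 0, -0.055, 0, 0, 0.05, 0, -0.055, 0, 0, 0.05]
}}

```text
time_s: 15.17
tool_pos: [0.4572, 0.3506, 0.1939]
ee_rot: [-0.703, 0.069, -0.071, 0.704]
wrist_force: [-0.7, -0.2, -2.8]
gripper_width: 0.708
```

Run:
```python
from h import *
st();cam('wrist','w15');cam('side','s15');cam('scene','c15')
```

```text
t 15.17 pos [0.4572 0.3506 0.1939] g 0.7078691570974848 F [-0.7 -0.2 -2.8] T [0.   0.08 0.05]
[[0.981, 0.003, 0.196], [-0.196, 0.002, 0.981], [0.002, -1.0, 0.002]] [ 0.611  0.103  1.864 -0.     1.172 -0.762]
```

View pics/s15.png

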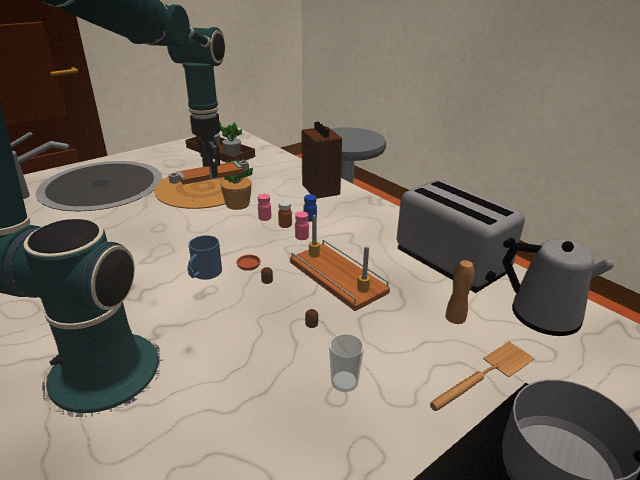

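Request:
{"fn": "move_arm", "kwargs": {
  "deltas": [0.019, 0, -0.033, 0, 0.05, 0.038, 0, -0.066, 0, 0.05, 0.058, 0, -0.099, 0, 0.05, 0.077, 0, -0.132, 0, 0.05, 0.096, 0, -0.165, 0, 0.05]
}}

```text
time_s: 15.73
tool_pos: [0.5168, 0.1676, 0.1892]
ee_rot: [0.704, -0.071, 0.068, -0.703]
wrist_force: [1.2, 0.6, -3.4]
gripper_width: 0.711
```

Request:
{"fn": "move_arm", "kwargs": {
  "deltas": [0.019, 0, -0.033, 0, 0.05, 0.038, 0, -0.066, 0, 0.05, 0.058, 0, -0.099, 0, 0.05, 0.077, 0, -0.132, 0, 0.05, 0.096, 0, -0.165, 0, 0.05]
}}

```text
time_s: 16.15
tool_pos: [0.5786, -0.0128, 0.1892]
ee_rot: [0.704, -0.071, 0.068, -0.704]
wrist_force: [1.0, 0.1, -2.1]
gripper_width: 0.711
```

Request:
{"fn": "move_arm", "kwargs": {
  "deltas": [0.02, 0, -0.032, 5, 0.05, 0.02, 0, -0.032, 11, 0.05, 0.02, 0, -0.032, 18, 0.05, 0.02, 0, -0.032, 25, 0.05, 0.02, 0, -0.032, 32, 0.05]
}}

```text
time_s: 16.57
tool_pos: [0.5916, -0.0468, 0.1887]
ee_rot: [0.657, -0.265, 0.261, -0.656]
wrist_force: [0.7, 0.2, -3.5]
gripper_width: 0.709
```

Request:
{"fn": "move_arm", "kwargs": {
  "deltas": [0, 0, 0, 7, 0.05, 0, 0, 0, 14, 0.05, 0, 0, 0, 21, 0.05, 0, 0, 0, 28, 0.05, 0, 0, 0, 35, 0.05]
}}

```text
time_s: 16.98
tool_pos: [0.5915, -0.0461, 0.1888]
ee_rot: [0.548, -0.45, 0.446, -0.546]
wrist_force: [-0.4, 1.6, -2.6]
gripper_width: 0.707
```

Request:
{"fn": "move_arm", "kwargs": {
  "deltas": [0, 0, 0, 7, 0.05, 0, 0, 0, 12, 0.05, 0, 0, 0, 12, 0.05, 0, 0, 0, 12, 0.05, 0, 0, 0, 12, 0.05]
}}

```text
time_s: 17.4
tool_pos: [0.5925, -0.0462, 0.1905]
ee_rot: [-0.5, 0.502, -0.5, 0.499]
wrist_force: [-0.4, -0.1, -3.8]
gripper_width: 0.702
```

Run:
```python
from h import *
s=st();t=np.array(s['tool_pos'])
for n in ('wrist','scene','side'):
    f=cam(n,n+'16');P=cloud(f).reshape(-1,3);P=P[np.isfinite(P[:,0])]
    # shelf plank top
    q=P[(abs(P[:,2]-t[2]-.0184)<.004)&(abs(P[:,0]-t[0])<.05)&(abs(P[:,1]-t[1])<.13)]
    print(n,len(q),cv2.minAreaRect((q[:,:2]*1000).astype(np.float32)) if len(q)>20 else 0)
    for k in (1,-1):
        c=(t[0],t[1]+.1*k)
        print(' sock',circ(P,c,.014,t[2]+.006,t[2]+.022,win=.019))
    for c in ((.5949,.0541),(.5935,-.146)): print(' rod',circ(P,c,.006,.06,.137))
```

```text
t 17.4 pos [ 0.5925 -0.0462  0.1905] g 0.7023150473276055 F [-0.4 -0.1 -3.8] T [-0.05 -0.02  0.  ]
[[-0.003, -0.003, 1.0], [-1.0, 0.0, -0.003], [-0.0, -1.0, -0.003]] [-0.12   0.144  1.824 -0.     1.177 -0.117]
wrist 54012 ((589.7071533203125, -19.3935546875), (86.87911987304688, 164.01121520996094), 8.790543556213379)
 sock (array([0.592 , 0.0498]), 1765, 1.24, np.float64(0.2125))
 sock None
 rod None
 rod None
scene 1737 ((598.6319580078125, -43.40880584716797), (79.01972198486328, 225.0596923828125), 2.546891689300537)
 sock (array([0.5938, 0.0537]), 128, 2.06, np.float64(0.2125))
 sock (array([ 0.5931, -0.1431]), 110, 1.71, np.float64(0.2125))
 rod (array([0.5943, 0.0537]), 116, 0.65, np.float64(0.137))
 rod (array([ 0.593 , -0.1461]), 118, 0.71, np.float64(0.1365))
side 780 ((591.8840942382812, -46.815696716308594), (88.84730529785156, 221.80763244628906), 8.527989387512207)
 sock (array([0.5928, 0.0525]), 23, 1.79, np.float64(0.2121))
 sock (array([ 0.5925, -0.1432]), 93, 1.3, np.float64(0.2125))
 rod (array([0.5941, 0.0544]), 109, 0.97, np.float64(0.1364))
 rod (array([ 0.5931, -0.145 ]), 129, 0.93, np.float64(0.1354))
```

View pics/wrist16.png

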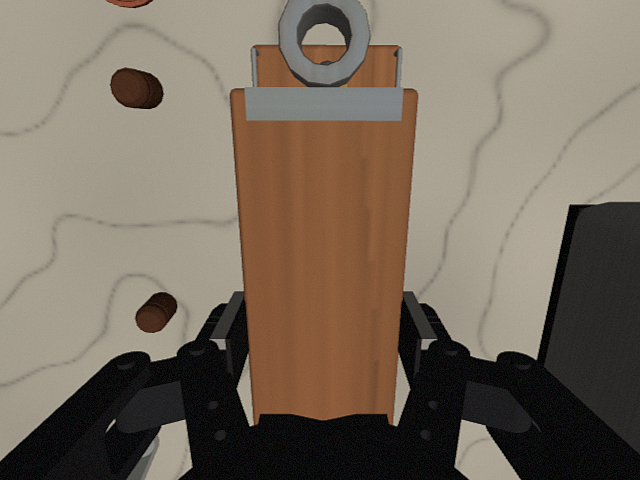

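View pics/scene16.png

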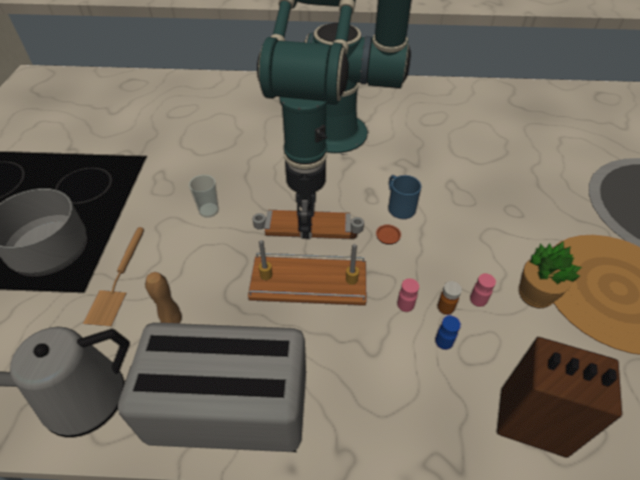

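```bash
cat > sk.py <<'E'
from h import *
import sys
s=st();t=np.array(s['tool_pos'])
def ring(q):
    # fit centre of annulus points r in [7.8,14] mm: minimise violations
    best=least_squares(lambda c:(lambda r:np.maximum(r-.014,0)+np.maximum(.0078-r,0))(np.hypot(q[:,0]-c[0],q[:,1]-c[1])),q.mean(0)[:2],x_scale=.001,diff_step=1e-4)
    return best.x.round(4),len(q)
for n in ('wrist','scene','side'):
    f=cam(n,n+sys.argv[1]);P=cloud(f).reshape(-1,3);P=P[np.isfinite(P[:,0])]
    for k in (1,-1):
        c=(t[0],t[1]+.1*k-.001)
        q=P[(P[:,2]>t[2]+.0205)&(P[:,2]<t[2]+.029)&(np.hypot(P[:,0]-c[0],P[:,1]-c[1])<.02)]
        if len(q)>15: 
            z=np.median(q[:,2]); q=q[abs(q[:,2]-z)<.002]
            print(n,'sock',k,ring(q),'z',z.round(4))
    for c in ((.5949,.0541),(.5935,-.146)): print(n,'rod',circ(P,c,.006,.06,min(.137,t[2]-.003)))
E
python3 sk.py 17
```

```text
t 17.55 pos [ 0.5932 -0.0463  0.1917] g 0.7076513206225312 F [-0.2 -0.2 -3. ] T [-0.02 -0.02 -0.03]
[[-0.004, -0.001, 1.0], [-1.0, 0.0, -0.004], [-0.0, -1.0, -0.001]] [-0.12   0.143  1.823  0.     1.177 -0.116]
wrist sock 1 (array([0.5939, 0.0515]), 4936) z 0.216
wrist rod None
wrist rod None
scene sock 1 (array([0.5947, 0.0517]), 86) z 0.215
scene sock -1 (array([ 0.5928, -0.1434]), 79) z 0.215
scene rod (array([0.594 , 0.0537]), 124, 0.65, np.float64(0.1368))
scene rod (array([ 0.5932, -0.1463]), 121, 0.57, np.float64(0.1366))
side sock 1 (array([0.5924, 0.0544]), 26) z 0.2156
side sock -1 (array([ 0.5911, -0.1449]), 46) z 0.2157
side rod (array([0.5942, 0.0545]), 107, 0.98, np.float64(0.1351))
side rod (array([ 0.593 , -0.1453]), 128, 0.93, np.float64(0.1369))
```

```bash
python3 - <<'E'
from h import *
f=cam('wrist','w18');W=cloud(f)
for v in range(0,100,3): print(v,W[v,325].round(4), f['image'][v,325])
r=W[40,270:380];print([(270+i,*r[i].round(4)) for i in range(0,110,3)])
print(proj(f,(.595,.0539,.144)))
E
python3 - <<'E'
import cv2
i=cv2.imread('pics/w18.png')[0:120,250:400];cv2.imwrite('pics/w18c.png',cv2.resize(i,None,fx=5,fy=5,interpolation=cv2.INTER_CUBIC))
E
```

```text
0 [0.5949 0.0647 0.2171] [121 124 123]
3 [0.5949 0.0641 0.2165] [ 96 102 103]
6 [0.5949 0.0637 0.215 ] [50 54 55]
9 [0.5949 0.0637 0.2119] [39 41 42]
12 [0.595  0.0636 0.2094] [46 49 53]
15 [0.595  0.0632 0.2076] [46 46 50]
18 [0.595  0.0634 0.2032] [43 44 46]
21 [0.595  0.0636 0.1987] [42 44 46]
24 [5.961e-01 1.072e-01 1.000e-04] [147 164 171]
27 [0.5961 0.1048 0.0013] [142 153 164]
30 [0.5961 0.1026 0.0012] [145 159 167]
33 [0.5961 0.1003 0.0015] [144 159 167]
36 [ 5.961e-01  9.850e-02 -5.000e-04] [144 158 165]
39 [ 5.961e-01  9.620e-02 -3.000e-04] [140 156 164]
42 [0.5961 0.0938 0.0008] [145 159 166]
45 [0.5959 0.0883 0.019 ] [52 66 87]
48 [0.5959 0.0859 0.0204] [ 55  85 131]
51 [0.5959 0.0836 0.0212] [ 61  95 139]
54 [0.5959 0.0815 0.0212] [ 61  93 139]
57 [0.5959 0.0795 0.02  ] [ 61  93 140]
60 [0.5959 0.0772 0.0209] [ 60  94 139]
63 [0.5952 0.0581 0.1449] [70 72 75]
66 [0.5948 0.0472 0.2185] [121 126 128]
69 [0.5948 0.0465 0.2179] [123 124 124]
72 [0.5948 0.0457 0.2173] [127 128 127]
75 [0.5948 0.0449 0.2173] [126 129 127]
78 [0.5948 0.044  0.2176] [125 128 127]
81 [0.5948 0.04
[... 2084 characters left out ...]
an), np.float64(nan), np.float64(nan)), (354, np.float64(0.6035), np.float64(0.0545), np.float64(0.2163)), (357, np.float64(0.6043), np.float64(0.0542), np.float64(0.2177)), (360, np.float64(0.6053), np.float64(0.0544), np.float64(0.2167)), (363, np.float64(0.606), np.float64(0.054), np.float64(0.2187)), (366, np.float64(0.6072), np.float64(0.0546), np.float64(0.2158)), (369, np.float64(0.608), np.float64(0.0546), np.float64(0.2158)), (372, np.float64(0.6353), np.float64(0.095), np.float64(0.0009)), (375, np.float64(0.6378), np.float64(0.0949), np.float64(0.001)), (378, np.float64(0.6403), np.float64(0.0949), np.float64(0.001))]
(np.float64(324.58257098327624), np.float64(72.63167920049287))
```

View pics/w18c.png

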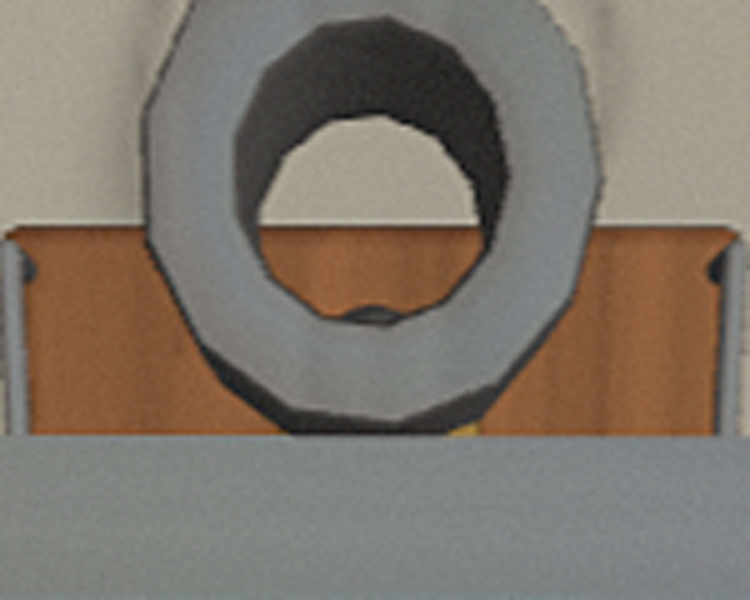

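Request:
{"fn": "move_arm", "kwargs": {
  "deltas": [0.001, 0.012, 0, 0, 0.05, 0.001, 0.024, 0, 0, 0.05, 0.001, 0.036, 0, 0, 0.05, 0.001, 0.04, 0, 0, 0.05, 0.001, 0.04, 0, 0, 0.05]
}}

```text
time_s: 18.17
tool_pos: [0.5913, -0.0471, 0.1491]
ee_rot: [-0.5, 0.503, -0.5, 0.497]
wrist_force: [-1.2, 0.2, -3.3]
gripper_width: 0.708
```

```bash
python3 sk.py 19
python3 - <<'E'
from h import *
f=cam('wrist','w19');W=cloud(f)
a=W[0:100,325];print([(v,*a[v,1:].round(4)) for v in range(0,96,3)])
i=f['image'][0:120,250:400];cv2.imwrite('pics/w19c.png',cv2.resize(i,None,fx=5,fy=5,interpolation=cv2.INTER_CUBIC))
f=cam('side','s19');i=f['image'][170:290,270:420];cv2.imwrite('pics/s19c.png',cv2.resize(i,None,fx=5,fy=5,interpolation=cv2.INTER_CUBIC))
f=cam('scene','s19');i=f['image'][190:310,235:385];cv2.imwrite('pics/c19c.png',cv2.resize(i,None,fx=5,fy=5,interpolation=cv2.INTER_CUBIC))
E
```

```text
t 18.17 pos [ 0.5913 -0.0471  0.1491] g 0.7081706849388687 F [-1.2  0.2 -3.3] T [ 0.01  0.02 -0.01]
[[-0.005, -0.005, 1.0], [-1.0, 0.001, -0.005], [-0.001, -1.0, -0.005]] [-0.121  0.179  1.864  0.     1.104 -0.116]
wrist sock 1 (array([0.5921, 0.0507]), 4912) z 0.1734
wrist rod None
wrist rod None
scene sock 1 (array([0.5927, 0.0512]), 81) z 0.1729
scene sock -1 (array([ 0.5916, -0.1441]), 67) z 0.1732
scene rod (array([0.5939, 0.0536]), 123, 0.6, np.float64(0.1368))
scene rod (array([ 0.5929, -0.1461]), 118, 0.66, np.float64(0.1366))
side sock 1 (array([0.5903, 0.0546]), 19) z 0.1733
side sock -1 (array([ 0.591 , -0.1455]), 52) z 0.1745
side rod (array([0.5943, 0.0545]), 94, 1.14, np.float64(0.13))
side rod (array([ 0.5932, -0.1455]), 126, 0.89, np.float64(0.1363))
[(0, np.float64(0.0635), np.float64(0.1777)), (3, np.float64(0.0633), np.float64(0.1757)), (6, np.float64(0.0624), np.float64(0.1761)), (9, np.float64(0.0625), np.float64(0.1727)), (12, np.float64(0.0623), np.float64(0.1706)), (15, np.float64(0.0622), np.float64(0.1675)), (18, np.float64(0.0626), np.float64(0.1623)), (21,
[... 440 characters left out ...]
64(0.1432)), (51, np.float64(0.0557), np.float64(0.1451)), (54, np.float64(0.0548), np.float64(0.1441)), (57, np.float64(0.0537), np.float64(0.1444)), (60, np.float64(0.0526), np.float64(0.1454)), (63, np.float64(0.0515), np.float64(0.1454)), (66, np.float64(0.0463), np.float64(0.1776)), (69, np.float64(0.0456), np.float64(0.1766)), (72, np.float64(0.0447), np.float64(0.1769)), (75, np.float64(0.0439), np.float64(0.1769)), (78, np.float64(0.043), np.float64(0.177)), (81, np.float64(0.0422), np.float64(0.1765)), (84, np.float64(0.0414), np.float64(0.1763)), (87, np.float64(0.0407), np.float64(0.1749)), (90, np.float64(0.0399), np.float64(0.1738)), (93, np.float64(0.0389), np.float64(0.1743))]
```

View pics/w19c.png

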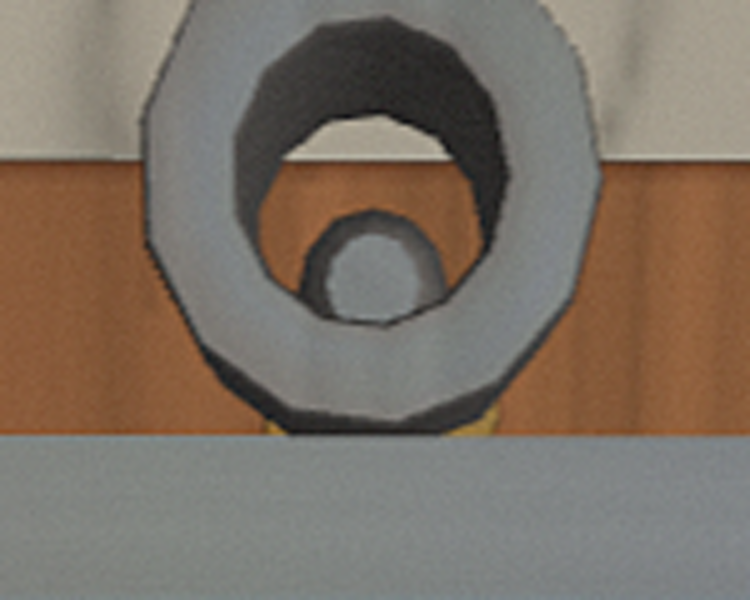

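View pics/s19c.png

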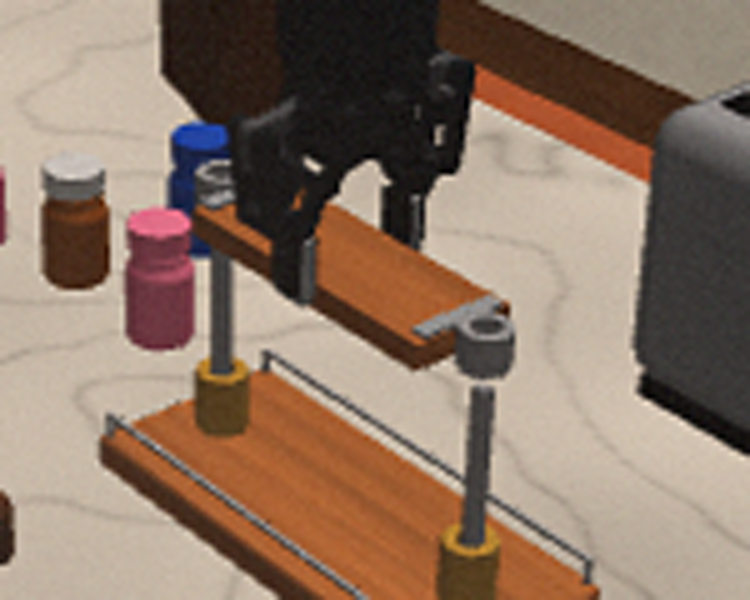

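View pics/c19c.png

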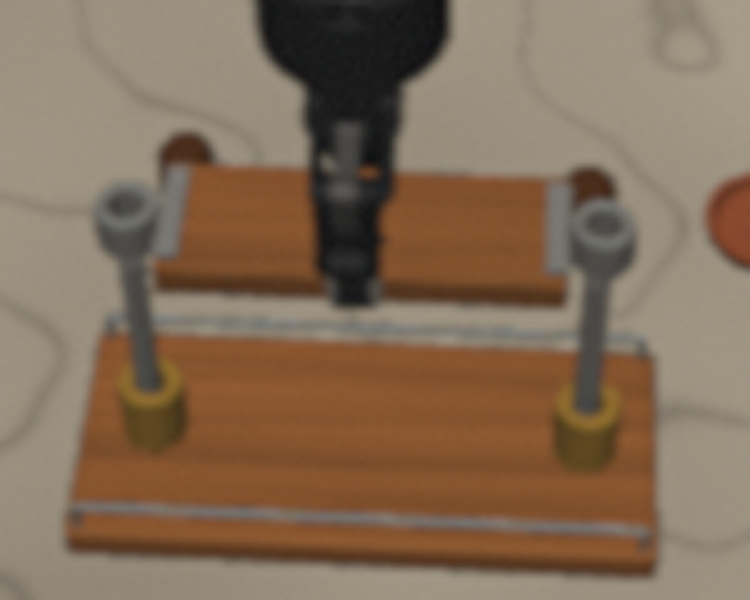

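Request:
{"fn": "move_arm", "kwargs": {
  "deltas": [0, 0, 0, 0, 0.05, 0, 0.006, 0, 0, 0.05, 0, 0.012, 0, 0, 0.05, 0, 0.018, 0, 0, 0.05, 0, 0.018, 0, 0, 0.05]
}}

```text
time_s: 18.88
tool_pos: [0.5923, -0.0473, 0.1321]
ee_rot: [-0.499, 0.502, -0.501, 0.498]
wrist_force: [-0.1, -1.2, -3.6]
gripper_width: 0.708
```

```bash
python3 sk.py 20
python3 - <<'E'
from h import *
f=cam('wrist','w19');W=cloud(f)
i=f['image'][0:120,250:400];cv2.imwrite('pics/w20c.png',cv2.resize(i,None,fx=4,fy=4,interpolation=cv2.INTER_CUBIC))
f=cam('side');i=f['image'][170:290,270:420];cv2.imwrite('pics/s20c.png',cv2.resize(i,None,fx=5,fy=5,interpolation=cv2.INTER_CUBIC))
E
```

```text
t 18.88 pos [ 0.5923 -0.0473  0.1321] g 0.7077940174248281 F [-0.1 -1.2 -3.6] T [-0.02 -0.12  0.05]
[[-0.005, -0.003, 1.0], [-1.0, 0.0, -0.005], [-0.0, -1.0, -0.003]] [-0.121  0.195  1.879 -0.     1.07  -0.116]
wrist sock 1 (array([0.5931, 0.0506]), 4905) z 0.1565
wrist rod None
wrist rod None
scene sock 1 (array([0.5942, 0.0504]), 87) z 0.155
scene sock -1 (array([ 0.5919, -0.1446]), 70) z 0.1559
scene rod (array([0.5941, 0.0537]), 102, 0.5, np.float64(0.1278))
scene rod (array([ 0.5929, -0.1465]), 99, 0.62, np.float64(0.1254))
side sock 1 (array([0.591 , 0.0532]), 25) z 0.1558
side sock -1 (array([ 0.59  , -0.1446]), 46) z 0.1565
side rod (array([0.5943, 0.054 ]), 65, 1.03, np.float64(0.1128))
side rod (array([ 0.5932, -0.1453]), 114, 0.96, np.float64(0.129))
```

View pics/w20c.png

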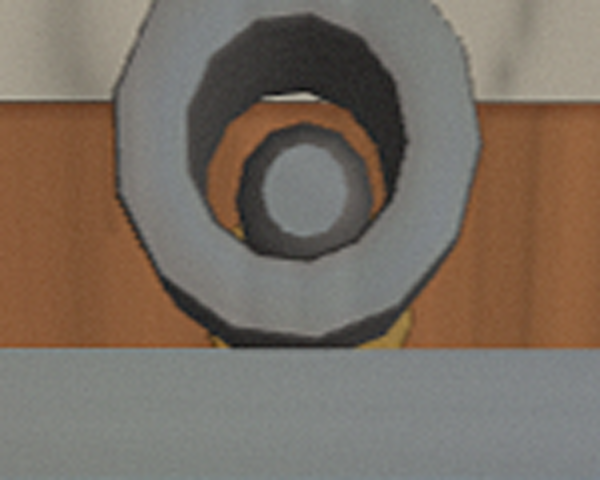

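View pics/s20c.png

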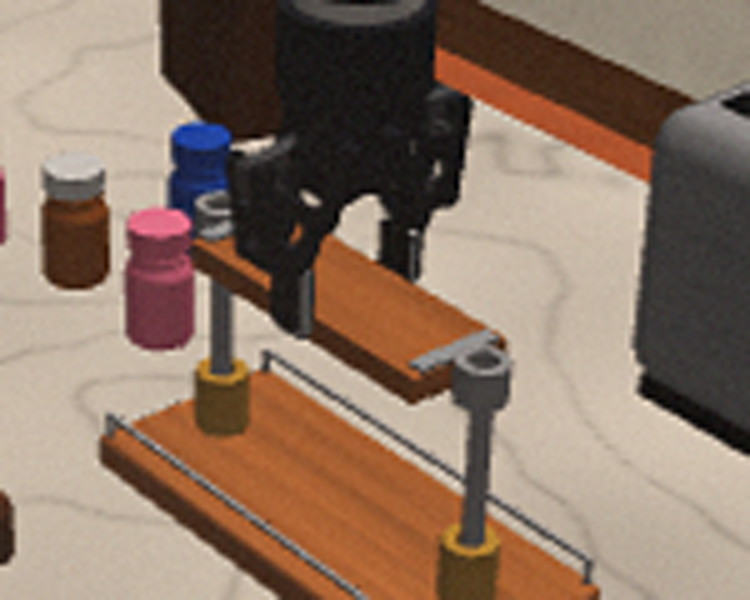

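Request:
{"fn": "move_arm", "kwargs": {
  "deltas": [0, 0.01, 0.001, 0, 0.05, 0, 0.022, 0.001, 0, 0.05, 0, 0.034, 0.001, 0, 0.05, 0, 0.046, 0.001, 0, 0.05, 0, 0.055, 0.001, 0, 0.05]
}}

```text
time_s: 19.55
tool_pos: [0.5932, -0.0471, 0.0766]
ee_rot: [-0.499, 0.502, -0.501, 0.498]
wrist_force: [-0.2, -0.9, -4.2]
gripper_width: 0.709
```

Request:
{"fn": "move_arm", "kwargs": {
  "deltas": [0, 0, 0, 0, 0.05, 0, 0.006, 0, 0, 0.05, 0, 0.012, 0, 0, 0.05, 0, 0.018, 0, 0, 0.05, 0, 0.018, 0, 0, 0.05]
}}

```text
time_s: 19.97
tool_pos: [0.5935, -0.0472, 0.0599]
ee_rot: [-0.499, 0.502, -0.501, 0.498]
wrist_force: [0.2, -0.1, -3.4]
gripper_width: 0.707
```

Run:
```python
from h import *
st()
f=cam('side');i=f['image'][170:290,270:420];cv2.imwrite('pics/s21c.png',cv2.resize(i,None,fx=5,fy=5,interpolation=cv2.INTER_CUBIC))
P=cloud(f).reshape(-1,3)
for y in (-.12,-.09,0.0,.02): 
    q=P[(abs(P[:,0]-.594)<.02)&(abs(P[:,1]-y)<.006)&(P[:,2]<.1)];print(y,np.nanmedian(q[:,2]))
```

```text
t 19.97 pos [ 0.5935 -0.0472  0.0599] g 0.7072578857898405 F [ 0.2 -0.1 -3.4] T [ 0.02 -0.02 -0.01]
[[-0.005, -0.002, 1.0], [-1.0, 0.0, -0.005], [-0.0, -1.0, -0.002]] [-0.121  0.278  1.927  0.     0.939 -0.116]
-0.12 0.07801549444719369
-0.09 0.07574894665003945
0.0 0.01996650122236579
0.02 0.019467475606481138
```

View pics/s21c.png

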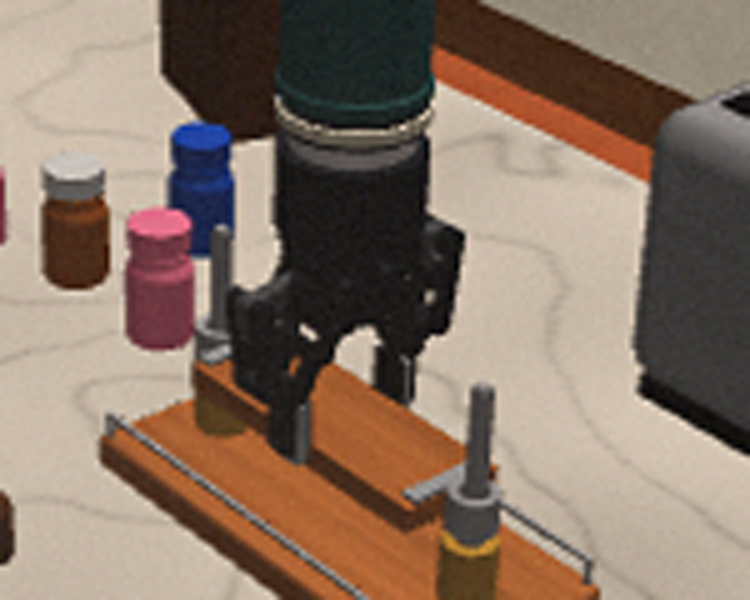

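Request:
{"fn": "move_arm", "kwargs": {
  "deltas": [0, 0.002, 0, 0, 0.05, 0, 0.003, 0, 0, 0.05, 0, 0.003, 0, 0, 0.05, 0, 0.003, 0, 0, 0.06, 0, 0.003, 0, 0, 0.07]
}}

```text
time_s: 20.43
tool_pos: [0.5949, -0.0474, 0.0589]
ee_rot: [0.498, -0.501, 0.502, -0.499]
wrist_force: [0.8, -0.3, 0.6]
gripper_width: 0.814
```

Request:
{"fn": "move_arm", "kwargs": {
  "deltas": [0, 0, 0, 0, 0.08, 0, 0, 0, 0, 0.08, 0, -0.01, 0, 0, 0.0854, 0, -0.03, 0, 0, 0.0854, 0, -0.06, 0, 0, 0.0854]
}}

```text
time_s: 20.85
tool_pos: [0.5921, -0.0471, 0.1167]
ee_rot: [-0.5, 0.503, -0.5, 0.497]
wrist_force: [0.5, 0.1, 0.3]
gripper_width: 0.999
```

Request:
{"fn": "move_arm", "kwargs": {
  "deltas": [0, -0.04, 0, 0, 0.08, 0, -0.08, 0, 0, 0.08, 0, -0.09, 0, 0, 0.08, 0, -0.09, 0, 0, 0.08]
}}

```text
time_s: 21.18
tool_pos: [0.5982, -0.0478, 0.2154]
ee_rot: [0.496, -0.498, 0.505, -0.501]
wrist_force: [0.8, -0.2, -0.1]
gripper_width: 0.936
```

```bash
cat > ck.py <<'E'
from h import *
import sys
st()
Q=[]
for n in ('wrist','scene','side'):
    f=cam(n,n+sys.argv[1]);P=cloud(f).reshape(-1,3);P=P[np.isfinite(P[:,0])]
    q=P[(abs(P[:,2]-.072)<.006)&(abs(P[:,0]-.594)<.026)&(abs(P[:,1]+.046)<.08)]
    if len(q)>50:
        A=np.c_[q[:,0]-.594,q[:,1]+.046,np.ones(len(q))];s=np.linalg.lstsq(A,q[:,2],rcond=None)[0];print(n,'plane slope',s.round(4),len(q))
    q=P[(abs(P[:,2]-.072)<.005)&(abs(P[:,0]-.594)<.04)&(abs(P[:,1]+.046)<.09)]
    if len(q)>50: print(cv2.minAreaRect((q[:,:2]*1000).astype(np.float32)))
    for c in ((.4251,-.1495),(.4395,.0567)): print(n,'cap',circ(P,c,.015,.006,.026))
E
python3 ck.py 22
```

```text
t 21.18 pos [ 0.5982 -0.0478  0.2154] g 0.9355541072593985 F [ 0.8 -0.2 -0.1] T [ 0.05 -0.    0.02]
[[-0.005, 0.012, 1.0], [-1.0, -0.001, -0.005], [0.001, -1.0, 0.012]] [-0.121  0.126  1.797 -0.     1.207 -0.116]
wrist plane slope [-0.0006 -0.001   0.073 ] 12061
((594.9940185546875, -46.217506408691406), (179.4032440185547, 62.260169982910156), 89.46751403808594)
wrist cap (array([ 0.4255, -0.1498]), 330, 0.27, np.float64(0.0259))
wrist cap (array([0.4399, 0.057 ]), 337, 0.22, np.float64(0.0259))
scene plane slope [ 0.0001 -0.0016  0.0715] 1295
((595.5743408203125, -46.281700134277344), (178.98101806640625, 66.13826751708984), 89.14470672607422)
scene cap (array([ 0.4245, -0.1502]), 64, 0.8, np.float64(0.0257))
scene cap (array([0.439 , 0.0563]), 64, 0.89, np.float64(0.025))
side plane slope [-0.01   -0.0002  0.072 ] 667
((593.6421508789062, -46.31053924560547), (177.2469482421875, 65.06900024414062), 89.3520278930664)
side cap (array([ 0.4256, -0.1492]), 90, 0.85, np.float64(0.026))
side cap (array([0.4396, 0.0575]), 78, 1.01, np.float64(0.0259))
```

View pics/wrist22.png

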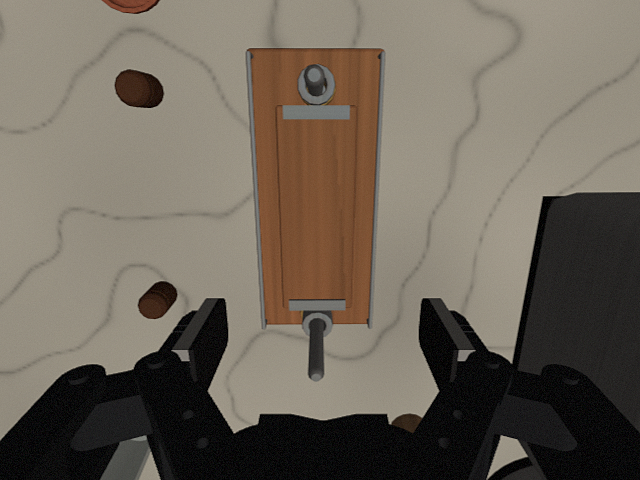

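View pics/side22.png

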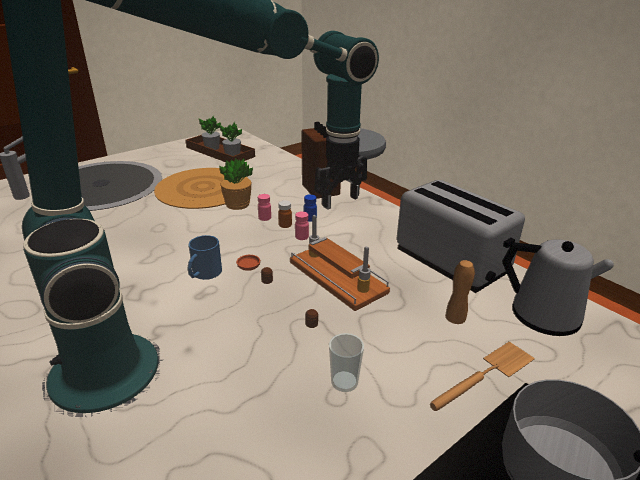

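Request:
{"fn": "move_arm", "kwargs": {
  "deltas": [0.02, 0, -0.034, 0, 0.06, 0.041, 0, -0.068, 0, 0.06, 0.062, 0, -0.102, 0, 0.06, 0.083, 0, -0.136, 0, 0.06, 0.102, 0.01, -0.17, 0, 0.06]
}}

```text
time_s: 21.75
tool_pos: [0.4221, -0.1489, 0.1972]
ee_rot: [-0.499, 0.501, -0.501, 0.499]
wrist_force: [0.1, -1.5, -0.5]
gripper_width: 0.703
```

Request:
{"fn": "move_arm", "kwargs": {
  "deltas": [0, 0.03, 0, 0, 0.06, 0, 0.06, 0, 0, 0.06, 0, 0.09, 0, 0, 0.06, 0, 0.1, 0, 0, 0.06, 0, 0.1, 0, 0, 0.06]
}}

```text
time_s: 22.17
tool_pos: [0.4195, -0.1467, 0.0935]
ee_rot: [-0.5, 0.505, -0.498, 0.497]
wrist_force: [-0.5, -0.3, 0.1]
gripper_width: 0.701
```

```bash
python3 look.py w23 .4254 -.1498 .015 .006 .029; sleep 0; python3 look.py w23b .4254 -.1498 .015 .006 .036
```

```text
t 22.17 pos [ 0.4195 -0.1467  0.0935] g 0.7012697657185797 F [-0.5 -0.3  0.1] T [-0.    0.03 -0.02]
[[-0.005, -0.01, 1.0], [-1.0, 0.004, -0.005], [-0.004, -1.0, -0.01]] [-0.392 -0.035  2.209 -0.     0.978 -0.387]
(array([ 0.4258, -0.1503]), 379, 0.15, np.float64(0.0257))
top ((425.90911865234375, -149.3392791748047), 14.774544715881348) 0.031931591547091215
t 22.22 pos [ 0.4216 -0.1474  0.0959] g 0.6994597600380515 F [0.2 0.1 0.4] T [-0.04 -0.05  0.01]
[[-0.005, -0.006, 1.0], [-1.0, 0.002, -0.005], [-0.002, -1.0, -0.006]] [-0.392 -0.037  2.206  0.     0.979 -0.387]
(array([ 0.4259, -0.1504]), 707, 0.25, np.float64(0.033))
top ((425.629638671875, -149.1519317626953), 13.975088119506836) 0.036510571188705564
```

View pics/w23b.png

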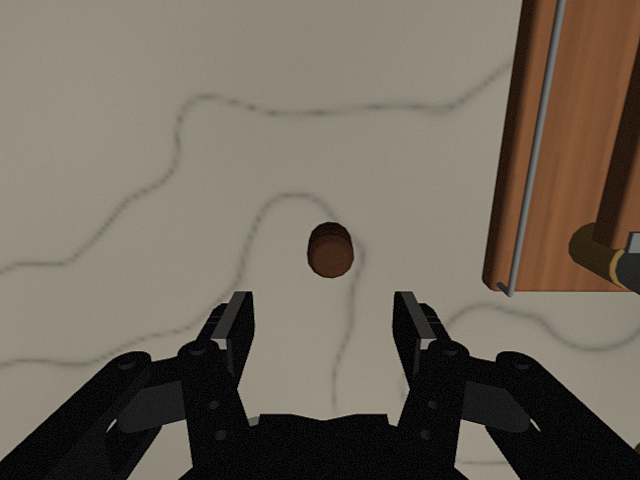

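Request:
{"fn": "move_arm", "kwargs": {
  "deltas": [0, 0.025, 0.001, 0, 0.06, 0, 0.05, 0.001, 0, 0.06, 0, 0.07, 0.001, 0, 0.06, 0, 0.08, 0.001, 0, 0.06, 0, 0.087, 0.001, 0, 0.06]
}}

```text
time_s: 22.68
tool_pos: [0.4257, -0.1486, 0.0114]
ee_rot: [0.499, -0.501, 0.501, -0.499]
wrist_force: [-0.3, -0.3, 0.3]
gripper_width: 0.699
```

Request:
{"fn": "move_arm", "kwargs": {
  "deltas": [0, 0, 0, 0, 0.06, 0, 0, 0, 0, 0.06, 0, 0, 0, 0, 0.015, 0, 0, 0, 0, 0.015, 0, 0, 0, 0, 0.015]
}}

```text
time_s: 23.1
tool_pos: [0.4262, -0.1489, 0.0128]
ee_rot: [0.498, -0.5, 0.502, -0.499]
wrist_force: [-1.4, 0.0, 5.4]
gripper_width: 0.33
```

Request:
{"fn": "move_arm", "kwargs": {
  "deltas": [0, 0, 0, 0, 0.015, 0, 0, 0, 0, 0.015, 0, -0.03, 0, 0, 0.015, 0, -0.07, 0, 0, 0.015, 0, -0.11, 0, 0, 0.015]
}}

```text
time_s: 23.52
tool_pos: [0.4236, -0.1479, 0.1219]
ee_rot: [-0.499, 0.502, -0.5, 0.498]
wrist_force: [0.6, -0.3, -0.8]
gripper_width: 0.326
```

Request:
{"fn": "move_arm", "kwargs": {
  "deltas": [0, -0.03, 0, 0, 0.015, 0, -0.06, 0, 0, 0.015, 0, -0.06, 0.035, 0, 0.015, 0, -0.06, 0.075, 0, 0.015, 0, -0.06, 0.115, 0, 0.015]
}}

```text
time_s: 23.93
tool_pos: [0.5418, -0.1494, 0.184]
ee_rot: [0.498, -0.5, 0.503, -0.499]
wrist_force: [-0.4, 0.3, 0.4]
gripper_width: 0.323
```

Request:
{"fn": "move_arm", "kwargs": {
  "deltas": [-0.003, 0, 0.03, 0, 0.015, -0.003, 0, 0.052, 0, 0.015, -0.003, 0, 0.052, 0, 0.015, -0.003, 0, 0.052, 0, 0.015, -0.003, 0, 0.052, 0, 0.015]
}}

```text
time_s: 24.35
tool_pos: [0.5912, -0.1462, 0.1811]
ee_rot: [-0.499, 0.502, -0.501, 0.498]
wrist_force: [-1.3, 0.6, -0.2]
gripper_width: 0.327
```

```bash
cat > hcap.py <<'E'
from h import *
import sys
f=cam('wrist',sys.argv[1]);s=st();P=cloud(f).reshape(-1,3);P=P[np.isfinite(P[:,0])]
t=s['tool_pos']
def allf(P,n):
    q=P[(np.hypot(P[:,0]-t[0],P[:,1]-t[1])<.02)&(P[:,2]>t[2]+.005)&(P[:,2]<t[2]+.04)]
    print(n,'held',circ(P,t[:2],.015,t[2]-.007,t[2]+.012))
    for c in ((.5949,.0541),(.5935,-.146)): print(n,'rod',circ(P,c,.006,.098,min(.137,t[2]-.012)))
    return q
q=allf(P,'wrist'); print(np.histogram(q[:,2]-t[2],bins=np.arange(.005,.041,.003)))
for n in ('scene','side'): allf(pts(n),n)
E
python3 hcap.py w24
```

```text
t 24.4 pos [ 0.5908 -0.1462  0.1812] g 0.32434454863275264 F [-0.2 -0.6 -0.3] T [-0.04  0.04  0.01]
[[-0.005, -0.001, 1.0], [-1.0, 0.0, -0.005], [-0.0, -1.0, -0.001]] [-0.283  0.176  1.805 -0.     1.162 -0.278]
wrist held (array([ 0.5914, -0.1474]), 1598, 0.33, np.float64(0.1931))
wrist rod None
wrist rod (array([ 0.5937, -0.1462]), 395, 0.12, np.float64(0.1369))
(array([ 244,  329,  213,  348,  703, 1069, 2301,  163,  165,  188,  265,
        638]), array([0.005, 0.008, 0.011, 0.014, 0.017, 0.02 , 0.023, 0.026, 0.029,
       0.032, 0.035, 0.038, 0.041]))
scene held (array([ 0.5999, -0.148 ]), 47, 1.99, np.float64(0.1925))
scene rod (array([0.5939, 0.0537]), 66, 0.51, np.float64(0.1367))
scene rod (array([ 0.5931, -0.1466]), 61, 0.61, np.float64(0.136))
side held (array([ 0.5875, -0.1463]), 97, 2.32, np.float64(0.1931))
side rod (array([0.5942, 0.0544]), 60, 1.06, np.float64(0.1368))
side rod (array([ 0.5931, -0.1451]), 67, 0.98, np.float64(0.137))
```

View pics/w24.png

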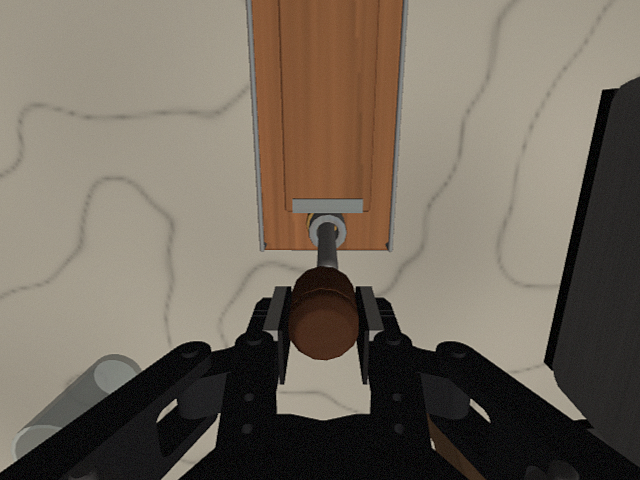

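Request:
{"fn": "move_arm", "kwargs": {
  "deltas": [-0.001, 0, 0.002, 0, 0.015, -0.001, 0.01, 0.002, 0, 0.015, -0.001, 0.02, 0.002, 0, 0.015, -0.001, 0.028, 0.002, 0, 0.015, -0.001, 0.028, 0.002, 0, 0.015]
}}

```text
time_s: 24.92
tool_pos: [0.592, -0.1448, 0.1499]
ee_rot: [-0.499, 0.503, -0.5, 0.498]
wrist_force: [0.3, -0.4, -0.7]
gripper_width: 0.321
```

```bash
python3 hcap.py w25
python3 - <<'E'
from h import *
f=cam('side');i=f['image'][190:290,320:420];cv2.imwrite('pics/s25c.png',cv2.resize(i,None,fx=5,fy=5,interpolation=cv2.INTER_CUBIC))
E
```

```text
t 24.97 pos [ 0.5925 -0.145   0.151 ] g 0.32544974668488613 F [-0.3  0.4 -0.1] T [-0.03 -0.04  0.02]
[[-0.005, -0.004, 1.0], [-1.0, 0.001, -0.005], [-0.001, -1.0, -0.004]] [-0.281  0.206  1.828 -0.     1.111 -0.275]
wrist held (array([ 0.5924, -0.146 ]), 1640, 0.4, np.float64(0.1629))
wrist rod None
wrist rod (array([ 0.5937, -0.1462]), 231, 0.13, np.float64(0.1182))
(array([ 245,  349,  215,  377,  838, 2149, 1008,  164,  175,  184,  652,
        232]), array([0.005, 0.008, 0.011, 0.014, 0.017, 0.02 , 0.023, 0.026, 0.029,
       0.032, 0.035, 0.038, 0.041]))
scene held (array([ 0.6018, -0.1468]), 42, 1.34, np.float64(0.1627))
scene rod (array([0.5942, 0.054 ]), 64, 0.64, np.float64(0.1359))
scene rod (array([ 0.5935, -0.1465]), 49, 0.71, np.float64(0.1285))
side held (array([ 0.5908, -0.1454]), 93, 1.7, np.float64(0.1627))
side rod (array([0.5944, 0.0546]), 59, 1.07, np.float64(0.1366))
side rod (array([ 0.5931, -0.1452]), 61, 0.84, np.float64(0.134))
```

View pics/s25c.png

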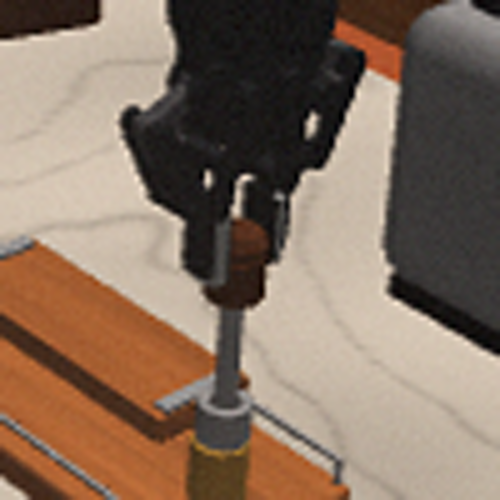

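Request:
{"fn": "move_arm", "kwargs": {
  "deltas": [0, 0.005, 0.0005, 0, 0.015, 0, 0.01, 0.0005, 0, 0.015, 0, 0.015, 0.0005, 0, 0.015, 0, 0.017, 0.0005, 0, 0.015, 0, 0.017, 0.0005, 0, 0.015]
}}

```text
time_s: 25.53
tool_pos: [0.5939, -0.1452, 0.1352]
ee_rot: [-0.499, 0.502, -0.501, 0.498]
wrist_force: [0.4, -0.5, -0.7]
gripper_width: 0.324
```

Request:
{"fn": "move_arm", "kwargs": {
  "deltas": [0, 0.002, 0, 0, 0.015, 0, 0.003, 0, 0, 0.015, 0, 0.003, 0, 0, 0.015]
}}

```text
time_s: 25.78
tool_pos: [0.5945, -0.1454, 0.1331]
ee_rot: [0.499, -0.501, 0.501, -0.499]
wrist_force: [0.2, -0.2, -1.0]
gripper_width: 0.321
```

```bash
python3 hcap.py w26|head -5
```

```text
t 25.83 pos [ 0.5945 -0.1454  0.1333] g 0.3220675104122614 F [ 0.  -0.9 -0.5] T [ 0.   -0.03 -0.05]
[[-0.005, 0.0, 1.0], [-1.0, -0.0, -0.005], [0.0, -1.0, 0.0]] [-0.28   0.224  1.841 -0.     1.076 -0.275]
wrist held (array([ 0.5947, -0.1465]), 1593, 0.35, np.float64(0.1453))
wrist rod None
wrist rod (array([ 0.5937, -0.1461]), 39, 0.19, np.float64(0.1023))
```

Almost home; 2 mm more, then release.

Request:
{"fn": "move_arm", "kwargs": {
  "deltas": [0, 0.002, 0, 0, 0.015, 0, 0.002, 0, 0, 0.015, 0, 0.002, 0, 0, 0.035, 0, 0.002, 0, 0, 0.05, 0, 0.002, 0, 0, 0.06]
}}

```text
time_s: 26.35
tool_pos: [0.5945, -0.1454, 0.1312]
ee_rot: [0.499, -0.501, 0.501, -0.499]
wrist_force: [0.6, -0.5, 0.3]
gripper_width: 0.681
```

Request:
{"fn": "move_arm", "kwargs": {
  "deltas": [0, 0, 0, 0, 0.06, 0, -0.02, 0, 0, 0.06, 0, -0.05, 0, 0, 0.06, 0, -0.07, 0, 0, 0.06, 0, -0.07, 0, 0, 0.06]
}}

```text
time_s: 26.77
tool_pos: [0.5977, -0.1463, 0.207]
ee_rot: [0.497, -0.498, 0.504, -0.5]
wrist_force: [1.5, 0.5, 1.1]
gripper_width: 0.701
```

```bash
cat > capck.py <<'E'
from h import *
import sys
st()
for n in ('wrist','scene','side'):
    f=cam(n,n+sys.argv[1]);P=cloud(f).reshape(-1,3);P=P[np.isfinite(P[:,0])]
    for c in ((.5949,.0541),(.5935,-.146)):
        q=P[(np.hypot(P[:,0]-c[0],P[:,1]-c[1])<.011)&(P[:,2]>.15)&(P[:,2]<.165)]
        print(n,circ(P,c,.015,.122,.145),'top',np.percentile(q[:,2],[50,90]).round(4) if len(q)>5 else None)
    print('cap2',circ(P,(.4397,.057),.015,.005,.026))
E
python3 capck.py 27
```

```text
t 26.77 pos [ 0.5977 -0.1463  0.207 ] g 0.7008863681280985 F [1.5 0.5 1.1] T [ 0.   -0.01  0.04]
[[-0.005, 0.009, 1.0], [-1.0, -0.003, -0.005], [0.003, -1.0, 0.009]] [-0.28   0.163  1.771  0.     1.198 -0.275]
wrist None top None
wrist (array([ 0.595 , -0.1467]), 461, 0.16, np.float64(0.145)) top [0.1568 0.1575]
cap2 None
scene (array([0.5839, 0.0536]), 48, 1.43, np.float64(0.1446)) top None
scene (array([ 0.5941, -0.1468]), 97, 0.52, np.float64(0.1446)) top [0.1554 0.1566]
cap2 (array([0.4389, 0.0564]), 65, 0.68, np.float64(0.0258))
side (array([0.5989, 0.0648]), 40, 1.4, np.float64(0.1444)) top None
side (array([ 0.5946, -0.145 ]), 103, 1.11, np.float64(0.145)) top [0.1555 0.157 ]
cap2 (array([0.4397, 0.0578]), 76, 0.84, np.float64(0.0258))
```

View pics/side27.png

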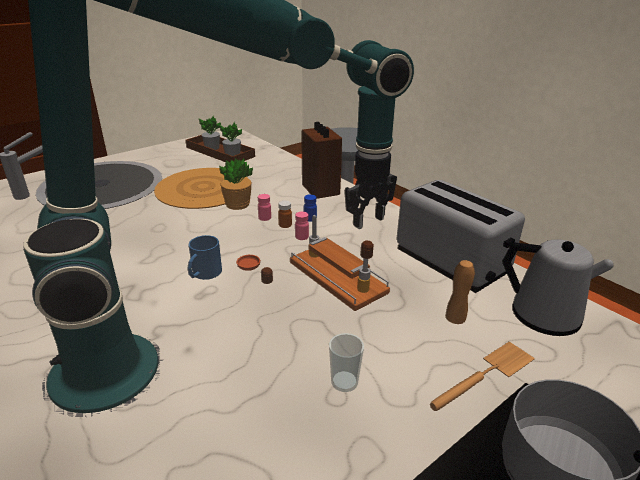

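Request:
{"fn": "move_arm", "kwargs": {
  "deltas": [-0.03, 0, -0.023, 0, 0.06, -0.06, 0, -0.046, 0, 0.06, -0.09, 0, -0.07, 0, 0.06, -0.12, 0, -0.093, 0, 0.06, -0.15, 0, -0.116, 0, 0.06]
}}

```text
time_s: 27.33
tool_pos: [0.4765, 0.0063, 0.1989]
ee_rot: [-0.499, 0.503, -0.5, 0.498]
wrist_force: [-0.0, 0.5, 0.9]
gripper_width: 0.704
```

Request:
{"fn": "move_arm", "kwargs": {
  "deltas": [-0.03, 0, -0.023, 0, 0.06, -0.052, 0.02, -0.04, 0, 0.06, -0.052, 0.06, -0.04, 0, 0.06, -0.052, 0.095, -0.04, 0, 0.06, -0.052, 0.105, -0.04, 0, 0.06]
}}

```text
time_s: 27.75
tool_pos: [0.4332, 0.0576, 0.0898]
ee_rot: [-0.502, 0.504, -0.498, 0.496]
wrist_force: [-1.0, 0.4, -0.7]
gripper_width: 0.703
```

```bash
python3 look.py w28 .4398 .057 .015 .006 .029;  python3 look.py w28b .4398 .057 .015 .006 .036
```

```text
t 27.75 pos [0.4332 0.0576 0.0898] g 0.7033155962188591 F [-1.   0.4 -0.7] T [-0.06  0.05 -0.01]
[[-0.004, -0.012, 1.0], [-1.0, -0.001, -0.004], [0.001, -1.0, -0.012]] [ 0.075 -0.044  2.226 -0.     0.972  0.079]
(array([0.44  , 0.0562]), 387, 0.17, np.float64(0.026))
top ((440.00323486328125, 56.88290023803711), 14.950905799865723) 0.03190464066282711
t 27.8 pos [0.4334 0.0573 0.09  ] g 0.6978701167334974 F [-1.4 -0.6 -0.3] T [-0.01  0.03  0.01]
[[-0.005, -0.012, 1.0], [-1.0, -0.001, -0.005], [0.001, -1.0, -0.012]] [ 0.075 -0.044  2.225 -0.     0.973  0.079]
(array([0.4401, 0.0561]), 748, 0.26, np.float64(0.033))
top ((439.82159423828125, 57.17486572265625), 14.014596939086914) 0.036489353544534545
```

View pics/w28b.png

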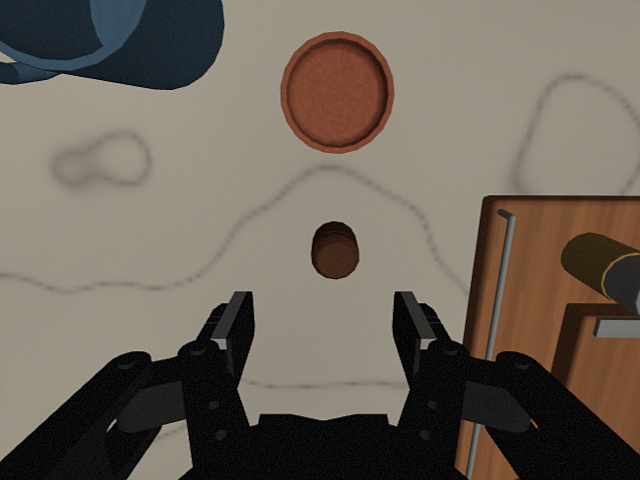

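Request:
{"fn": "move_arm", "kwargs": {
  "deltas": [0, 0.025, 0.001, 0, 0.06, 0, 0.05, 0.001, 0, 0.06, 0, 0.07, 0.001, 0, 0.06, 0, 0.08, 0.001, 0, 0.06, 0, 0.085, 0.001, 0, 0.06]
}}

```text
time_s: 28.27
tool_pos: [0.4408, 0.0572, 0.011]
ee_rot: [-0.499, 0.502, -0.501, 0.498]
wrist_force: [-0.3, 0.6, -0.3]
gripper_width: 0.704
```

Request:
{"fn": "move_arm", "kwargs": {
  "deltas": [0, 0, 0, 0, 0.06, 0, 0, 0, 0, 0.06, 0, 0, 0, 0, 0.015, 0, 0, 0, 0, 0.015, 0, 0, 0, 0, 0.015]
}}

```text
time_s: 28.68
tool_pos: [0.4418, 0.0576, 0.0128]
ee_rot: [0.498, -0.501, 0.502, -0.499]
wrist_force: [-1.2, -0.4, 5.9]
gripper_width: 0.328
```

Request:
{"fn": "move_arm", "kwargs": {
  "deltas": [0, 0, 0, 0, 0.015, 0, 0, 0, 0, 0.015, 0, -0.03, 0, 0, 0.015, 0, -0.07, 0, 0, 0.015, 0, -0.11, 0, 0, 0.015]
}}

```text
time_s: 29.1
tool_pos: [0.439, 0.0574, 0.1219]
ee_rot: [-0.499, 0.502, -0.501, 0.498]
wrist_force: [1.2, 0.6, -0.1]
gripper_width: 0.322
```

Request:
{"fn": "move_arm", "kwargs": {
  "deltas": [0, -0.03, 0, 0, 0.015, 0, -0.06, 0, 0, 0.015, 0, -0.06, 0.035, 0, 0.015, 0.001, -0.06, 0.075, 0, 0.015, 0.001, -0.06, 0.115, 0, 0.015]
}}

```text
time_s: 29.52
tool_pos: [0.5575, 0.0559, 0.184]
ee_rot: [0.497, -0.5, 0.502, -0.5]
wrist_force: [0.3, 0.6, -0.1]
gripper_width: 0.324
```

Request:
{"fn": "move_arm", "kwargs": {
  "deltas": [0.001, 0, 0.03, 0, 0.015, 0.001, 0, 0.039, 0, 0.015, 0.001, 0, 0.039, 0, 0.015, 0.001, 0, 0.039, 0, 0.015, 0.001, 0, 0.039, 0, 0.015]
}}

```text
time_s: 29.93
tool_pos: [0.5928, 0.0548, 0.1809]
ee_rot: [-0.499, 0.502, -0.501, 0.498]
wrist_force: [0.1, 0.4, -1.2]
gripper_width: 0.324
```

```bash
python3 hcap.py w29
```

```text
t 29.98 pos [0.5928 0.0548 0.181 ] g 0.324391394910205 F [ 0.2  0.2 -0.2] T [-0.05 -0.01  0.07]
[[-0.005, -0.001, 1.0], [-1.0, 0.0, -0.005], [-0.0, -1.0, -0.001]] [0.05  0.152 1.833 0.    1.158 0.055]
wrist held (array([0.5931, 0.0537]), 1604, 0.35, np.float64(0.193))
wrist rod (array([0.595 , 0.0538]), 399, 0.14, np.float64(0.1369))
wrist rod None
(array([ 261,  351,  192,  335,  711, 1099, 2302,  162,  167,  192,  282,
        620]), array([0.005, 0.008, 0.011, 0.014, 0.017, 0.02 , 0.023, 0.026, 0.029,
       0.032, 0.035, 0.038, 0.041]))
scene held (array([0.6024, 0.0554]), 49, 1.49, np.float64(0.1929))
scene rod (array([0.5939, 0.0538]), 59, 0.55, np.float64(0.1364))
scene rod (array([ 0.6034, -0.1447]), 84, 1.93, np.float64(0.1366))
side held (array([0.5906, 0.0551]), 89, 1.89, np.float64(0.1929))
side rod (array([0.5949, 0.0549]), 62, 1.06, np.float64(0.1369))
side rod (array([ 0.5872, -0.152 ]), 104, 2.55, np.float64(0.1367))
```

View pics/w29.png

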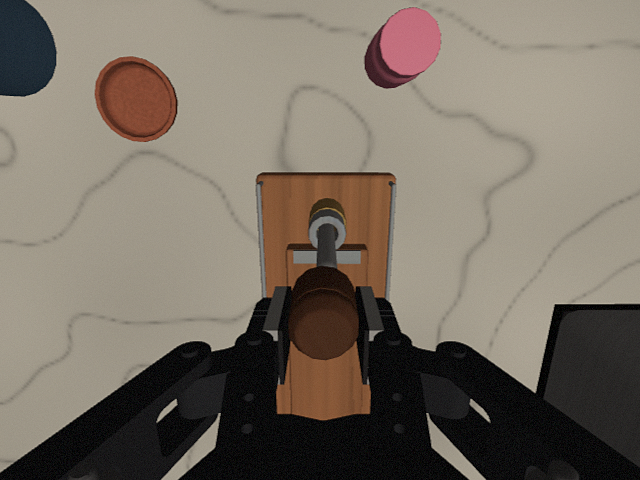

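Request:
{"fn": "move_arm", "kwargs": {
  "deltas": [0, 0, 0.0015, 0, 0.015, 0, 0.01, 0.0015, 0, 0.015, 0, 0.02, 0.0015, 0, 0.015, 0, 0.028, 0.0015, 0, 0.015, 0, 0.028, 0.0015, 0, 0.015]
}}

```text
time_s: 30.5
tool_pos: [0.5937, 0.0546, 0.1499]
ee_rot: [-0.5, 0.503, -0.5, 0.497]
wrist_force: [0.3, 0.6, -0.7]
gripper_width: 0.327
```

Request:
{"fn": "move_arm", "kwargs": {
  "deltas": [0, 0.005, 0, 0, 0.015, 0, 0.01, 0, 0, 0.015, 0, 0.015, 0, 0, 0.015, 0, 0.019, 0, 0, 0.015, 0, 0.019, 0, 0, 0.015]
}}

```text
time_s: 30.92
tool_pos: [0.5957, 0.0546, 0.1332]
ee_rot: [-0.499, 0.502, -0.501, 0.498]
wrist_force: [0.7, 0.6, 0.3]
gripper_width: 0.319
```

```bash
python3 hcap.py w30|head -6
```

```text
t 30.97 pos [0.5958 0.0546 0.1337] g 0.3203293753478099 F [-0.1  0.1  0.3] T [-0.    0.03  0.03]
[[-0.005, -0.001, 1.0], [-1.0, -0.0, -0.005], [0.0, -1.0, -0.001]] [ 0.05   0.2    1.87  -0.     1.072  0.055]
wrist held (array([0.5959, 0.0536]), 1619, 0.36, np.float64(0.1457))
wrist rod (array([0.5953, 0.0539]), 37, 0.18, np.float64(0.1214))
wrist rod None
(array([ 246,  363,  192,  362,  768, 1442, 1846,  164,  172,  193,  417,
```

Request:
{"fn": "move_arm", "kwargs": {
  "deltas": [0, 0.002, 0, 0, 0.015, 0, 0.002, 0, 0, 0.015, 0, 0.002, 0, 0, 0.035, 0, 0.002, 0, 0, 0.05, 0, 0.002, 0, 0, 0.06]
}}

```text
time_s: 31.48
tool_pos: [0.5963, 0.0546, 0.1324]
ee_rot: [0.499, -0.501, 0.501, -0.499]
wrist_force: [-1.4, -0.6, 0.6]
gripper_width: 0.676
```

Request:
{"fn": "move_arm", "kwargs": {
  "deltas": [0, 0, 0, 0, 0.06, 0, -0.02, 0, 0, 0.06, 0, -0.05, 0, 0, 0.06, 0, -0.08, 0, 0, 0.06, 0, -0.08, 0, 0, 0.06]
}}

```text
time_s: 31.9
tool_pos: [0.6002, 0.0549, 0.2197]
ee_rot: [0.496, -0.499, 0.504, -0.502]
wrist_force: [0.7, 0.6, 1.5]
gripper_width: 0.703
```

```bash
python3 capck.py 31
python3 - <<'E'
from h import *
f=cam('side');i=f['image'][180:290,220:400];cv2.imwrite('pics/s31c.png',cv2.resize(i,None,fx=4,fy=4,interpolation=cv2.INTER_CUBIC))
E
```

```text
t 31.9 pos [0.6002 0.0549 0.2197] g 0.7027252089840859 F [0.7 0.6 1.5] T [ 0.   -0.04  0.03]
[[-0.005, 0.012, 1.0], [-1.0, 0.001, -0.005], [-0.001, -1.0, 0.012]] [ 0.05   0.128  1.786 -0.     1.215  0.055]
wrist (array([0.5963, 0.0536]), 387, 0.15, np.float64(0.145)) top [0.1568 0.1576]
wrist None top None
cap2 None
scene (array([0.5953, 0.0537]), 96, 0.59, np.float64(0.145)) top [0.1551 0.157 ]
scene (array([ 0.5939, -0.1471]), 99, 0.67, np.float64(0.1449)) top [0.1553 0.1571]
cap2 None
side (array([0.5961, 0.0547]), 84, 1.07, np.float64(0.1449)) top [0.1559 0.157 ]
side (array([ 0.5946, -0.1454]), 105, 0.98, np.float64(0.1449)) top [0.1555 0.1574]
cap2 None
```

View pics/s31c.png

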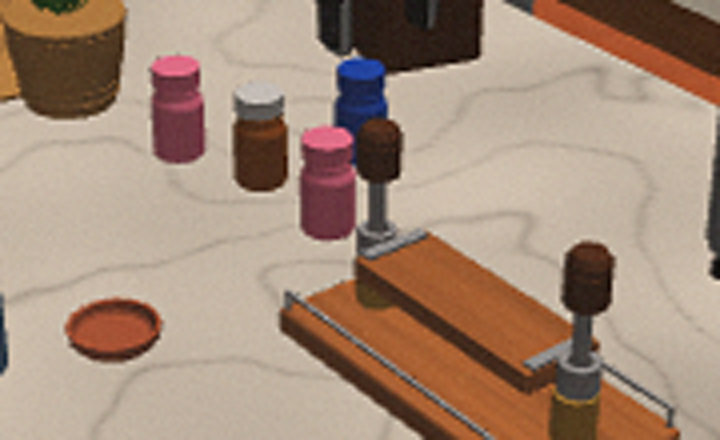

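Request:
{"fn": "move_arm", "kwargs": {
  "deltas": [-0.04, 0, 0.01, 0, 0.065, -0.08, 0, 0.02, 0, 0.065, -0.12, 0, 0.03, 0, 0.065, -0.16, 0, 0.04, 0, 0.065, -0.2, 0, 0.05, 0, 0.065]
}}

```text
time_s: 32.52
tool_pos: [0.6462, 0.2557, 0.2098]
ee_rot: [-0.5, 0.502, -0.501, 0.497]
wrist_force: [0.0, 0.9, 0.4]
gripper_width: 0.759
```

Request:
{"fn": "move_arm", "kwargs": {
  "deltas": [-0.014, 0, 0.003, 0, 0.065, -0.014, 0.03, 0.003, 0, 0.065, -0.014, 0.05, 0.003, 0, 0.065, -0.014, 0.05, 0.003, 0, 0.065, -0.014, 0.05, 0.003, 0, 0.065]
}}

```text
time_s: 32.93
tool_pos: [0.6478, 0.2674, 0.1586]
ee_rot: [-0.501, 0.502, -0.5, 0.496]
wrist_force: [-0.4, 0.1, 0.2]
gripper_width: 0.761
```

```bash
python3 look.py w32 .6493 .2687 .021 .006 .046; python3 look.py w32b .6493 .2687 .0165 .06 .078
```

```text
t 32.93 pos [0.6478 0.2674 0.1586] g 0.7605688778652313 F [-0.4  0.1  0.2] T [ 0.01  0.03 -0.04]
[[-0.005, -0.007, 1.0], [-1.0, -0.003, -0.005], [0.003, -1.0, -0.007]] [ 0.356  0.365  1.61  -0.     1.174  0.361]
(array([0.6503, 0.2683]), 419, 0.12, np.float64(0.0429))
top ((650.4190673828125, 268.77862548828125), 20.920377731323242) 0.048552541300952295
t 32.98 pos [0.6493 0.2677 0.161 ] g 0.7583176513179026 F [ 0.8 -0.   0.7] T [ 0.05  0.03 -0.  ]
[[-0.006, -0.003, 1.0], [-1.0, -0.001, -0.006], [0.001, -1.0, -0.003]] [ 0.356  0.363  1.607 -0.     1.174  0.361]
(array([0.6504, 0.2714]), 181, 0.34, np.float64(0.075))
top ((650.154052734375, 268.8251953125), 19.254331588745117) 0.07878253590392717
```

View pics/w32b.png

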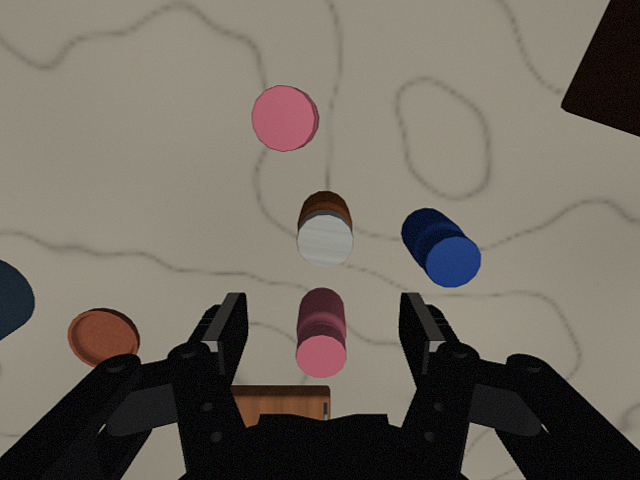

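Request:
{"fn": "move_arm", "kwargs": {
  "deltas": [0, 0.03, 0, 0, 0.065, 0, 0.065, 0, 0, 0.065, 0, 0.1, 0, 0, 0.065, 0, 0.13, 0, 0, 0.065, 0, 0.141, 0, 0, 0.065]
}}

```text
time_s: 33.45
tool_pos: [0.648, 0.267, 0.0179]
ee_rot: [-0.5, 0.502, -0.501, 0.497]
wrist_force: [-1.4, 0.0, -0.5]
gripper_width: 0.759
```

Request:
{"fn": "move_arm", "kwargs": {
  "deltas": [0, 0, 0, 0, 0.065, 0, 0, 0, 0, 0.065, 0, 0, 0, 0, 0.03, 0, 0, 0, 0, 0.03, 0, 0, 0, 0, 0.03]
}}

```text
time_s: 33.87
tool_pos: [0.6529, 0.2695, 0.0253]
ee_rot: [0.497, -0.5, 0.502, -0.501]
wrist_force: [0.1, 0.7, 6.8]
gripper_width: 0.467
```

Request:
{"fn": "move_arm", "kwargs": {
  "deltas": [0, 0, 0, 0, 0.03, 0, 0, 0, 0, 0.03, 0, -0.03, 0, 0, 0.03, 0, -0.07, 0, 0, 0.03, 0, -0.11, 0, 0, 0.03]
}}

```text
time_s: 34.28
tool_pos: [0.6489, 0.268, 0.1316]
ee_rot: [-0.5, 0.502, -0.501, 0.498]
wrist_force: [0.2, 1.0, -1.4]
gripper_width: 0.471
```

Run:
```python
from h import *
s=st();f=cam('wrist','w33');P=cloud(f).reshape(-1,3);P=P[np.isfinite(P[:,0])];t=s['tool_pos']
q=P[(np.hypot(P[:,0]-t[0],P[:,1]-t[1])<.02)&(P[:,2]<t[2]+.08)];print(np.histogram(q[:,2]-t[2],bins=np.arange(-.02,.08,.005)))
cam('side','s33')
```

```text
t 34.28 pos [0.6489 0.268  0.1316] g 0.4705045976609222 F [ 0.2  1.  -1.4] T [ 0.03 -0.06 -0.03]
[[-0.005, -0.003, 1.0], [-1.0, -0.001, -0.005], [0.001, -1.0, -0.003]] [ 0.356  0.386  1.633 -0.     1.125  0.361]
(array([ 122,  158,  160,  166,  191,  182,  214,  246,  731, 1385,  650,
        249,  833,  931, 8754,   13,    0,    0,  380]), array([-2.00000000e-02, -1.50000000e-02, -1.00000000e-02, -5.00000000e-03,
        3.46944695e-18,  5.00000000e-03,  1.00000000e-02,  1.50000000e-02,
        2.00000000e-02,  2.50000000e-02,  3.00000000e-02,  3.50000000e-02,
        4.00000000e-02,  4.50000000e-02,  5.00000000e-02,  5.50000000e-02,
        6.00000000e-02,  6.50000000e-02,  7.00000000e-02,  7.50000000e-02]))
```

View pics/w33.png

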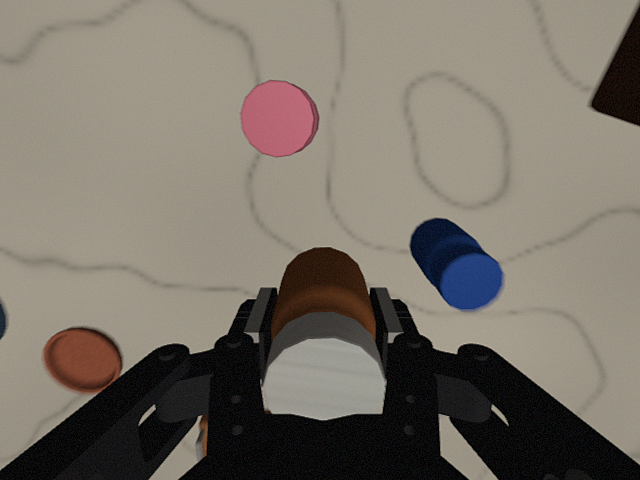

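View pics/s33.png

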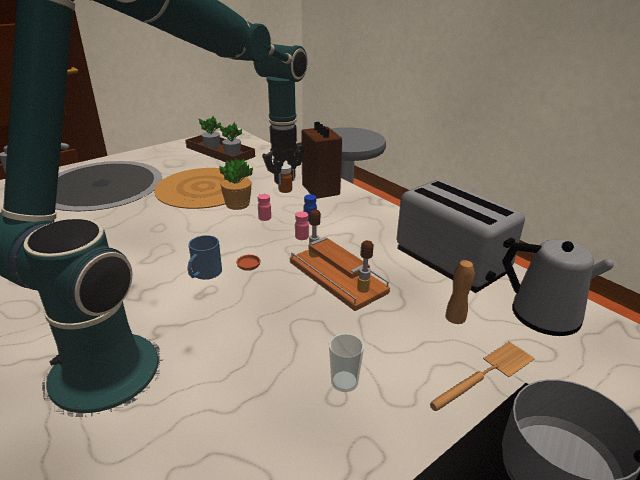

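Request:
{"fn": "move_arm", "kwargs": {
  "deltas": [0, -0.035, 0, 0, 0.03, 0, -0.07, 0, 0, 0.03, 0.035, -0.078, -0.006, 0, 0.03, 0.075, -0.078, -0.013, 0, 0.03, 0.115, -0.078, -0.02, 0, 0.03]
}}

```text
time_s: 34.8
tool_pos: [0.6304, 0.1534, 0.2121]
ee_rot: [0.498, -0.5, 0.502, -0.501]
wrist_force: [-0.3, -0.7, -2.3]
gripper_width: 0.47
```

Request:
{"fn": "move_arm", "kwargs": {
  "deltas": [0.04, 0, -0.007, 0, 0.03, 0.08, 0, -0.014, 0, 0.03, 0.12, 0, -0.021, 0, 0.03, 0.16, 0, -0.028, 0, 0.03, 0.19, 0, -0.034, 0, 0.03]
}}

```text
time_s: 35.22
tool_pos: [0.5938, -0.0392, 0.2101]
ee_rot: [0.498, -0.501, 0.502, -0.499]
wrist_force: [-0.2, -0.1, -1.2]
gripper_width: 0.469
```

Request:
{"fn": "move_arm", "kwargs": {
  "deltas": [0.01, 0, -0.001, 0, 0.03, 0.01, 0.02, -0.001, 0, 0.03, 0.01, 0.05, -0.001, 0, 0.03, 0.01, 0.08, -0.001, 0, 0.03, 0.01, 0.095, -0.001, 0, 0.03]
}}

```text
time_s: 35.63
tool_pos: [0.5915, -0.0459, 0.1112]
ee_rot: [-0.499, 0.502, -0.5, 0.498]
wrist_force: [-2.0, -0.2, -2.7]
gripper_width: 0.469
```

Run:
```python
from h import *
s=st();f=cam('wrist','w34');P=cloud(f).reshape(-1,3);P=P[np.isfinite(P[:,0])];t=s['tool_pos']
print(circ(P,t[:2],.021,t[2]-.02,t[2]+.015))
f=cam('side','s34');i=f['image'][150:300,270:430];cv2.imwrite('pics/s34c.png',cv2.resize(i,None,fx=4,fy=4,interpolation=cv2.INTER_CUBIC))
```

```text
t 35.63 pos [ 0.5915 -0.0459  0.1112] g 0.4692194352080779 F [-2.  -0.2 -2.7] T [-0.01  0.06  0.  ]
[[-0.006, -0.004, 1.0], [-1.0, 0.001, -0.006], [-0.001, -1.0, -0.004]] [-0.12   0.216  1.897  0.     1.033 -0.114]
(array([ 0.5917, -0.0469]), 2957, 0.25, np.float64(0.1261))
```

View pics/s34c.png

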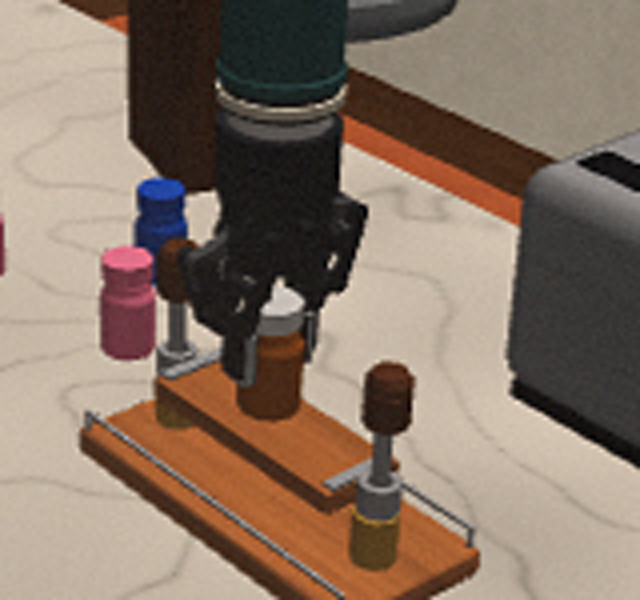

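Request:
{"fn": "move_arm", "kwargs": {
  "deltas": [0, 0, 0, 0, 0.03, 0, 0.004, 0, 0, 0.03, 0, 0.008, 0, 0, 0.03, 0, 0.012, 0, 0, 0.03, 0, 0.012, 0, 0, 0.03]
}}

```text
time_s: 36.15
tool_pos: [0.5935, -0.0462, 0.1023]
ee_rot: [0.499, -0.501, 0.501, -0.499]
wrist_force: [-0.1, 0.4, -1.2]
gripper_width: 0.468
```

Request:
{"fn": "move_arm", "kwargs": {
  "deltas": [0, 0.001, 0, 0, 0.03, 0, 0.002, 0, 0, 0.03, 0, 0.002, 0, 0, 0.03]
}}

```text
time_s: 36.4
tool_pos: [0.5935, -0.0463, 0.1003]
ee_rot: [0.499, -0.501, 0.501, -0.499]
wrist_force: [0.1, 0.8, -2.4]
gripper_width: 0.471
```

Request:
{"fn": "move_arm", "kwargs": {
  "deltas": [0, 0.001, 0, 0, 0.03, 0, 0.002, 0, 0, 0.03, 0, 0.0025, 0, 0, 0.03, 0, 0.003, 0, 0, 0.03, 0, 0.003, 0, 0, 0.03]
}}

```text
time_s: 36.82
tool_pos: [0.5935, -0.0463, 0.0974]
ee_rot: [-0.499, 0.501, -0.501, 0.499]
wrist_force: [0.8, -0.9, -0.6]
gripper_width: 0.475
```

Request:
{"fn": "move_arm", "kwargs": {
  "deltas": [0, 0.001, 0, 0, 0.03, 0, 0.001, 0, 0, 0.03, 0, 0.001, 0, 0, 0.03]
}}

```text
time_s: 37.07
tool_pos: [0.5937, -0.0464, 0.0973]
ee_rot: [0.499, -0.501, 0.501, -0.499]
wrist_force: [-1.8, 0.8, 5.2]
gripper_width: 0.473
```

Run:
```python
from h import *
s=st();f=cam('wrist','w35');P=cloud(f).reshape(-1,3);P=P[np.isfinite(P[:,0])];t=s['tool_pos']
f=cam('side','s34');i=f['image'][150:300,270:430];cv2.imwrite('pics/s35c.png',cv2.resize(i,None,fx=4,fy=4,interpolation=cv2.INTER_CUBIC))
q=P[(np.hypot(P[:,0]-t[0],P[:,1]-t[1])<.016)&(P[:,2]>.13)&(P[:,2]<.16)];print(np.median(q[:,2]))
```

```text
t 37.07 pos [ 0.5937 -0.0464  0.0973] g 0.4732706014223095 F [-1.8  0.8  5.2] T [-0.02  0.52  0.  ]
[[-0.005, 0.0, 1.0], [-1.0, -0.0, -0.005], [0.0, -1.0, 0.0]] [-0.12   0.232  1.905 -0.     1.004 -0.115]
0.15082713356502725
```

View pics/s35c.png

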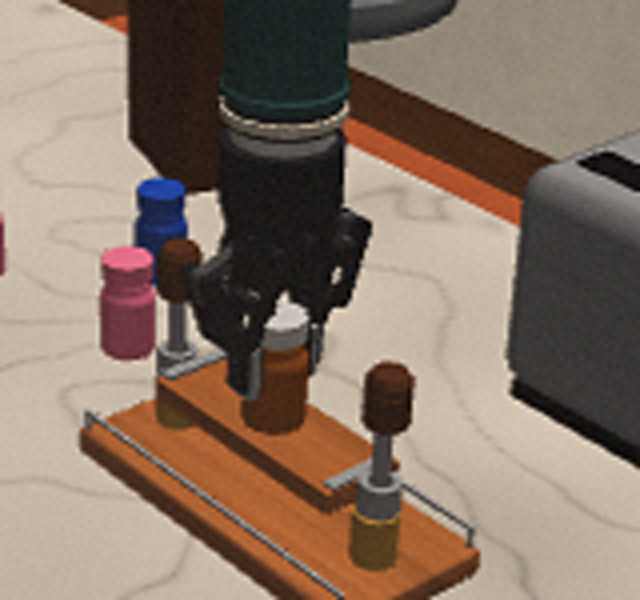

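Contact (5 N). Release and rise straight up.

Request:
{"fn": "move_arm", "kwargs": {
  "deltas": [0, 0, 0, 0, 0.045, 0, 0, 0, 0, 0.05, 0, 0, 0, 0, 0.06, 0, 0, 0, 0, 0.07, 0, 0, 0, 0, 0.07]
}}

```text
time_s: 37.58
tool_pos: [0.5934, -0.0463, 0.0961]
ee_rot: [-0.499, 0.501, -0.501, 0.499]
wrist_force: [-0.3, -0.5, 0.7]
gripper_width: 0.821
```

Request:
{"fn": "move_arm", "kwargs": {
  "deltas": [0, -0.02, 0, 0, 0.07, 0, -0.05, 0, 0, 0.07, 0, -0.09, 0, 0, 0.07, 0, -0.13, 0, 0, 0.07, 0, -0.14, 0, 0, 0.07]
}}

```text
time_s: 38.0
tool_pos: [0.5973, -0.0467, 0.2443]
ee_rot: [0.496, -0.498, 0.505, -0.501]
wrist_force: [0.8, 0.4, 1.4]
gripper_width: 0.818
```

Request:
{"fn": "move_arm", "kwargs": {
  "deltas": [0, 0, -0.035, 0, 0.07, 0, 0, -0.07, 0, 0.07, 0, 0, -0.1, 0, 0.07, 0, 0, -0.1, 0, 0.07, 0, 0, -0.1, 0, 0.07]
}}

```text
time_s: 38.42
tool_pos: [0.4924, -0.0458, 0.2363]
ee_rot: [0.498, -0.501, 0.502, -0.499]
wrist_force: [0.7, 0.3, 0.1]
gripper_width: 0.818
```

```bash
python3 capck.py 40; python3 ck.py 41
python3 - <<'E'
from h import *
for n in ('wrist','scene','side'):
    P=pts(n)
    print(n,'jar low',circ(P,(.5945,-.047),.021,.08,.1),'high',circ(P,(.5945,-.047),.021,.1,.118),'tubes',[circ(P,c,.015,.025,.05) for c in ((.5949,.0541),(.5935,-.146))])
    q=P[(np.hypot(P[:,0]-.5945,P[:,1]+.047)<.014)&(P[:,2]>.13)];
    if len(q)>20:
        A=np.c_[q[:,0]-.5945,q[:,1]+.047,np.ones(len(q))];print('lid plane',np.linalg.lstsq(A,q[:,2],rcond=None)[0].round(4))
f=cam('side','s42');i=f['image'][170:320,230:430];cv2.imwrite('pics/s42c.png',cv2.resize(i,None,fx=4,fy=4,interpolation=cv2.INTER_CUBIC))
f=cam('scene','c42')
E
```

```text
t 38.42 pos [ 0.4924 -0.0458  0.2363] g 0.8182180757524937 F [0.7 0.3 0.1] T [ 0.01 -0.01 -0.01]
[[-0.006, 0.001, 1.0], [-1.0, -0.0, -0.006], [0.0, -1.0, 0.001]] [-0.143 -0.086  1.974  0.     1.253 -0.137]
wrist (array([0.5968, 0.0538]), 649, 0.17, np.float64(0.1448)) top [0.1566 0.1576]
wrist None top None
cap2 None
scene (array([0.5951, 0.0538]), 94, 0.62, np.float64(0.145)) top [0.155  0.1569]
scene (array([ 0.5939, -0.1467]), 95, 0.67, np.float64(0.1434)) top [0.1551 0.157 ]
cap2 None
side (array([0.596 , 0.0548]), 83, 1.23, np.float64(0.1448)) top [0.1557 0.1574]
side (array([ 0.5946, -0.1453]), 102, 1.08, np.float64(0.1449)) top [0.1556 0.1571]
cap2 None
t 38.57 pos [ 0.4947 -0.0459  0.2367] g 0.8174395947301143 F [-0.1  1.   0.1] T [ 0.04 -0.02 -0.  ]
[[-0.005, 0.002, 1.0], [-1.0, -0.0, -0.005], [0.0, -1.0, 0.002]] [-0.143 -0.082  1.97   0.     1.253 -0.137]
wrist plane slope [ 0.0012 -0.0004  0.0729] 7878
((594.7050170898438, -45.635772705078125), (178.90907287597656, 62.438358306884766), 89.40646362304688)
wrist cap None
wrist cap None
scene plane slope [0.0067 0.0006 0.0714
[... 438 characters left out ...]
4(0.118)) tubes [(array([0.5966, 0.0546]), 214, 0.15, np.float64(0.05)), None]
lid plane [-0.0042  0.      0.1507]
scene jar low (array([ 0.5931, -0.0474]), 95, 0.54, np.float64(0.0998)) high (array([ 0.5931, -0.0473]), 102, 0.89, np.float64(0.118)) tubes [(array([0.5952, 0.0547]), 81, 0.62, np.float64(0.0499)), (array([ 0.5917, -0.1452]), 67, 0.61, np.float64(0.0495))]
lid plane [ 0.0115 -0.0098  0.1493]
side jar low (array([ 0.5939, -0.0464]), 108, 1.03, np.float64(0.0998)) high (array([ 0.5933, -0.046 ]), 95, 0.88, np.float64(0.118)) tubes [(array([0.5967, 0.0543]), 26, 0.91, np.float64(0.039)), (array([ 0.5923, -0.1442]), 101, 1.0, np.float64(0.0499))]
lid plane [ 0.0614 -0.0358  0.1498]
```

View pics/s42c.png

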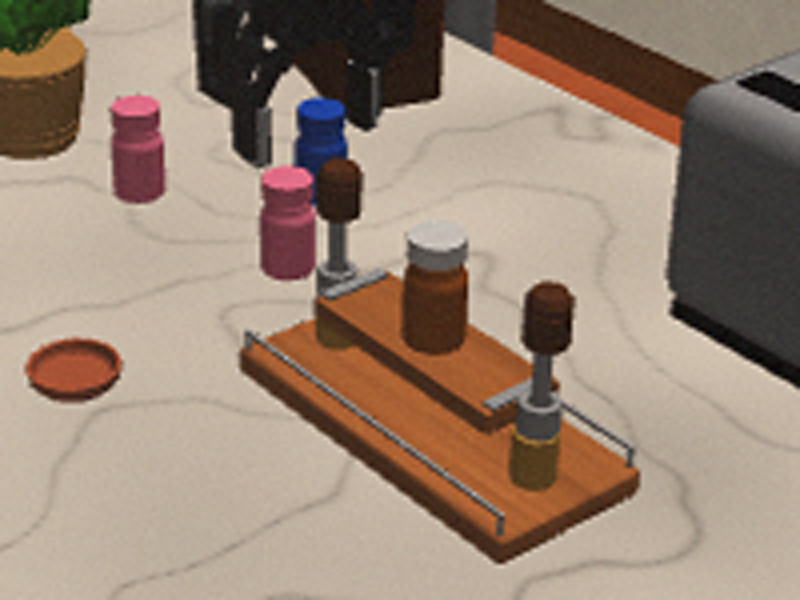

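View pics/c42.png

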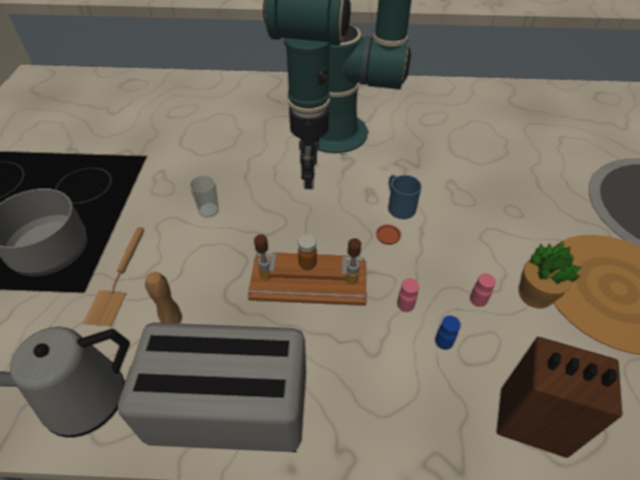

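Run:
```python
from h import *
st();print(manip.sign_off())
```

```text
t 38.97 pos [ 0.4938 -0.0458  0.2361] g 0.8170304944550995 F [ 0.2 -0.1  0.9] T [ 0.01 -0.01  0.  ]
[[-0.005, -0.0, 1.0], [-1.0, 0.0, -0.005], [-0.0, -1.0, -0.0]] [-0.143 -0.082  1.971  0.     1.253 -0.138]
the job is handed in; nothing more can be done
None
```

The rack is back together and the job was handed in at about 39 s; the sign-off reports no verdict. I found two brass tubes and one amber jar, so there is one tube on each rod, none left over for the saucer, and one jar on the shelf. The shelf went over both rods, a cap went onto each rod, and the jar stands mid-shelf.

What the last checks showed, from all three cameras unless noted:
- **Tubes:** both are home. The fitted centres are about 1–2.5 mm off the rods, within the 5 mm limit. The wrist camera could not see the right-hand tube.
- **Shelf:** the plank top is at 72 mm, as expected on one tube per rod. Its tilt reads under 0.007 rad and its centre is within about 2 mm of the rack's.
- **Caps:** the tops are at about 156–157 mm, so the undersides are at about 120–121 mm. The wrist camera could not see the right-hand cap.
- **Jar:** it stands upright, with the lid top about 78 mm above the plank.
- **Other kitchen things:** they look unmoved in the last picture.

- **Disagreements:** the side camera's sparse fit of the jar lid suggested a tilt of about 0.07 rad. The wrist and scene fits (about 0.004 and 0.015 rad) did not agree with it, nor did the jar body fits. The cameras otherwise differed by 1–2 mm on positions.

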